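Empty carrier from the crate into the loading lane

TASK

One tube carrier in the crate has no tubes in it: get that one out from among the loaded carriers and stand it upright in the loading lane, then push it through the slot in the white housing until it has driven the sliding stop inside fully home; how deep that is differs each time, so feel for the hard end. Push gently, without ramming the stop, and let go. Leave the loaded carriers standing in the crate where they are.

Things in the scene. Friction and masses are not known exactly. Their poses are not given: they have to be found in the camera images.
- empty_centre (a point): centre (half-way up) of the empty ivory tube carrier: an upright slab with seven empty wells, 32 mm thick (x), 181 mm long (y; the end faces lie 90 mm from this point, small lugs at 94), 78 mm high, 70 to 120 g. The only one without tubes; in any of the four places, about 6 mm from what stands on either side: no room for a finger. Either end may go first into the lane
- loaded_a: ivory tube carrier holding four tubes, 32 mm thick (local x), 188 mm long (local y), 78 mm high, 97 mm over its tubes; origin under its middle
- loaded_b: ivory tube carrier holding two tubes, 32 mm thick (local x), 188 mm long (local y), 78 mm high, 97 mm over its tubes; origin under its middle
- loaded_c: ivory tube carrier holding two tubes, 32 mm thick (local x), 188 mm long (local y), 78 mm high, 97 mm over its tubes; origin under its middle
- crate: grey open crate fixed to the worktop, origin under its centre. Inside 158 mm (x) by 276 mm (y), walls 5 mm, floor 4 mm thick; the long side walls are 40 mm high, the end walls only 26 mm, so that a carrier's end face can be pushed over them
- crate_row (a point): middle of the row of four carriers on the crate floor; axes as the crate's. They stand side by side 38 mm apart, lengthwise along y, ends about even, 7 to 13 mm from the crate's -y end wall; some 80 mm of floor is free at the +y end
- lane: aluminium loading lane fixed to the worktop, origin on the worktop; a carrier stands lengthwise along y and goes in toward -y. Floor 6 mm high, from y = +190 to -168 mm. Two guides rise 25 mm above it, 8 mm thick, 46 mm apart inside from y = +190 to -15 mm, then narrowing to 35 mm at the slot (y = -60 mm)
- slot_mouth (a point): middle of the slot's lower edge, at lane floor height, in the front face of the white housing; axes as the lane's. The slot is 35 mm wide and 86 mm high; the housing is 90 mm wide, 118 mm high and 108 mm deep
- stop (a joint): travel (m) of the black sliding stop in the slot: 0 is out, 0.020 fully home on a hard end; starts at 0 to 0.006. Its depth is set anew each time: at 0 its face lies 35 to 65 mm inside the slot's mouth (at 0.020, 55 to 85 mm), so home must be felt. It yields to about 4 N and stays where pushed; at the hard end the force rises steeply. More than 30 N is ramming

How it is judged:
On the way:
1. the empty carrier stands upright in the lane, short of the stop's home (y of empty_centre in the frame of lane between -0.015 and 0.125 m and x of empty_centre in the frame of lane between -0.012 and 0.012 m and z of empty_centre in the frame of lane between 0.038 and 0.053 m and angle between the y axis of empty_centre and the y axis of lane, either way round below 0.12 rad and angle between empty_centre's own z axis and vertical below 0.12 rad), for 0.1 s.
At the end, for the whole second after the job is handed in: the stop is within 2 mm of home; the empty carrier stands upright (0.06 rad) on the lane floor, within 6 mm of the lane's centre line and 0.05 rad of its direction, its centre over 20 mm past the lane origin; each loaded carrier stands upright (0.12 rad), within 30 mm of its start (value of joint stop above 0.018 m and angle between the y axis of empty_centre and the y axis of lane, either way round below 0.05 rad and x of empty_centre in the frame of lane between -0.006 and 0.006 m and z of empty_centre in the frame of lane between 0.04 and 0.05 m and y of empty_centre in the frame of lane below -0.02 m and angle between empty_centre's own z axis and vertical below 0.06 rad and distance of each of loaded_a, loaded_b, loaded_c from where it was at the start of the episode below 0.03 m and angle between each of loaded_a, loaded_b, loaded_c's own z axis and vertical below 0.12 rad); the robot touches nothing.
It fails at once if the sliding stop is rammed with more than 30 N (contact force between stop and anything else above 30 N).
It fails at once if a loaded carrier is lifted or tipped over (angle between any of loaded_a, loaded_b, loaded_c's own z axis and vertical above 0.35 rad or height (world z) of any of loaded_a, loaded_b, loaded_c above 0.03 m).
It also fails if it takes over 72 s, if anything falls off the work surface, if the arm or the gripper's body presses on something with over 40 N, if the wrist force passes 120 N, or if a joint passes its speed limit or range.

ROBOT

A 7-joint arm with a two-finger parallel gripper is mounted at the origin on a cart in front of the work surface, level with it; the furniture and walls round the work are solid. World frame = base frame: x ahead of the robot, y to its left, z up, the work surface at z = 0. Lengths are in m, angles in rad, forces in N, time in s.
With the tool pointing down it reaches from about 0.4 to 0.85 m from the base axis. Payload 10.4 kg.
Tool frame: the origin (TCP) lies midway between the tips of the shut fingers; the grasp point (between the pads) lies 19 mm behind it; y points along the fingers, x is the direction in which the jaws open and shut, and the axes are right-handed (so a half turn about y gives the same grasp; the last joint's range is limited). The gripper opens to 87 mm and grips with 3 to 60 N. Pads are 19 mm wide; open, the fingers measure 117 mm over their backs; the gripper's body (75 mm by 190 mm) begins 51 mm behind the grasp point.
Start: joints at [1.121, 0.332, -0.065, 1.46, 0.022, 1.35, -0.088], TCP at [0.259, -0.569, 0.223] pointing down, gripper open.
Joint ranges: [-2.6, 2.6], [-0.5, 2.12], [-1.47, 1.34], [0.16, 2.42], [-1.27, 4.41], [0.06, 2.06], [-2.6, 2.6]. Speed limits (rad/s): [2.22, 2.22, 2.79, 2.79, 3.14, 3.14, 3.14].

INTERFACE

Orientations are given as a unit quaternion [x, y, z, w].
In Python, from bench import r gives the robot as it stands. The module is installed in compiled form; this text tells all that it offers.
- The arm moves only by the tool arm_command, never from a script. Its argument "deltas" is one flat list of numbers, 6 for each row, row after row: the shift along the tool's x, y, z in m, then the turn, a rotation vector about the tool's x, y, z in degrees. In form: [tx, ty, tz, ax, ay, az, tx, ty, tz, ax, ay, az, ...]. A call has 1 to 8 rows; each row is the pose to reach, as a shift and turn from the pose commanded when the call began, along the tool's axes at that moment; what a row does not reach only later rows make up. A row lasts 1/8 s, in which the tool goes at most 62.5 mm and 10.7 degrees, less where a joint would pass 70% of its speed; a pose out of reach is approached as far as the arm can. A call with a gripper value outside its range is refused whole. "hand" is the opening, from 0 (shut) to 1 (fully open), set as the call begins (left out, the last holds). The fingers move at their own pace and stop on an object; "grip_force" is the grip in N (left out, the last holds). Time passes only in rows, so rows that repeat a pose let the fingers close. It gives the time, the measured TCP pose, the force and the opening at its end, in the units of the state.
- r.read_state(): the state, without advancing time (a new reading comes with each control period).
- r.camera(name): name is "scene" or "top"; returns a dict with "image" (384x512x3 uint8, red, green, blue), "intrinsics" (3x3 intrinsics, pixels), "world_from_camera" (4x4, takes a point from camera to world coordinates). Camera axes: x right, y down, z forward; pixel columns grow to the right and rows downward; lengths in m; the calibration is good to about 2 mm. A picture is of the moment at which its call begins. There is no depth.
- r.close_job(): hands the job in, once; it reports no verdict.
Trained networks look in a picture, given as the dict that the camera call returned (one of the last four; its "shot" number tells which), for a name from the list of things; names that differ only in an ending like _2 or _b are one class to them, and where a whole thing is asked for, a point or a joint stands for the part that bears it (a point fixed in the world has none). Each returns a list of dicts, best first, with "conf" (0 to 1); they miss things now and then, are a little off and sometimes report something else, mostly with a low value. They report only what shows in the picture. A call takes as long as a camera call.
- r.boxes_of(picture, query): "centre" ([row, column] in pixels, amid what is visible of it).
- r.regions_of(picture, query): "region" (384x512 bool, what is visible of it) and "centre" ([row, column] in pixels, amid what is visible of it).
The state is a dict: "time": time; "joint_positions": joint angles; "joint_vel": joint speeds; "joint_torque": joint torques, N m; "ee_pos": TCP position; "eef_rot": TCP orientation; "ft_force": force on the tool from outside, world axes, zero at the start; "torque": the same for the moment, N m; "width": finger opening in m.
Only numpy, scipy, OpenCV 4.12 (cv2) and the standard library are available. Lean on these libraries where they do the work, as an engineer would, in place of code of your own. Each camera call takes 0.05 s, during which the arm holds its last target.

## Working session

There is one attempt and no reset: what is moved stays moved. The work goes in short steps, Python scripts to look and compute and a tool call to move; the robot and the scene stay as the last step left them, time stands still between calls to the robot, and variables do not carry over. Pictures are saved under pics/ and viewed, and the job is handed in when it is done.

Besides the shell and the picture viewer there is one more tool, called after "Call:" by a JSON object that holds its "op" and its "data", one argument or row to a line. arm_command: Moves the arm, as the interface text tells. Its arguments: {"type":"object","properties":{"deltas":{"type":"array","items":{"type":"number"}},"hand":{"type":"number"},"grip_force":{"type":"number"}},"required":["deltas"]}

```bash
mkdir -p pics
python3 - <<'E'
from bench import r
import cv2,numpy as np
s=r.read_state()
for k,v in s.items(): print(k,np.round(v,4))
for n in("scene","top"):
    p=r.camera(n); cv2.imwrite(f"pics/{n}0.png",cv2.cvtColor(p["image"],cv2.COLOR_RGB2BGR))
    print(n,p["shot"],p["intrinsics"],np.round(p["world_from_camera"],4))
    for q in("empty_centre","loaded_a","crate","lane","slot_mouth","stop"):
        try:
            print(q,[(np.round(d["centre"],1),round(d["conf"],2)) for d in r.boxes_of(p,q)])
        except Exception as e: print(q,e)
E
```

```text
time 0.0
joint_positions [ 1.1214  0.3329 -0.0648  1.4609  0.0216  1.3499 -0.0885]
joint_vel [ 0.0004  0.0007 -0.0011  0.0001 -0.0013  0.0008  0.0007]
joint_torque [-1.50000e-03 -6.23257e+01  2.33000e-02 -3.89891e+01 -6.14000e-02
  3.98000e-02  2.00000e-04]
ee_pos [ 0.2586 -0.5686  0.2218]
eef_rot [-0.5943  0.3832 -0.3823  0.5948]
ft_force [-0.3332  0.2581 -0.44  ]
torque [0.0358 0.0163 0.0201]
width 0.0876
scene 1 [[407.43087793   0.         258.57392455]
 [  0.         407.43087793 182.62514833]
 [  0.           0.           1.        ]] [[-0.8914 -0.217   0.3978  0.0684]
 [-0.4526  0.4677 -0.7592  0.7654]
 [-0.0212 -0.8568 -0.5152  0.6555]
 [ 0.      0.      0.      1.    ]]
empty_centre [(array([249.6, 224.3]), 0.6)]
loaded_a [(array([241.2, 213.6]), 0.75), (array([234.4, 199. ]), 0.72), (array([250.5, 245.1]), 0.63)]
crate [(array([290.4, 200. ]), 0.74)]
lane [(array([170.7, 279.4]), 0.8)]
slot_mouth [(array([167.7, 282.6]), 0.68)]
stop [(array([156.7, 285.8]), 0.43)]
top 2 [[487.927763     0.         258.11602926]
 [  0.         487.927763   194.36535139]
 [  0.           0.           1.        ]] [[-0.0057 -0.991   0.1338  0.3763]
 [-1.      0.0064  0.0044 -0.0826]
 [-0.0053 -0.1338 -0.991   1.1456]
 [ 0.      0.      0.      1.    ]]
empty_centre [(array([227.2, 158. ]), 0.61)]
loaded_a [(array([240.6, 156.1]), 0.96), (array([189.5, 162.5]), 0.78), (array([208.9, 159.9]), 0.59)]
crate [(array([218.6, 111.1]), 0.74)]
lane []
slot_mouth [(array([193.6, 332.1]), 0.83)]
stop []
```

View pics/scene0.png

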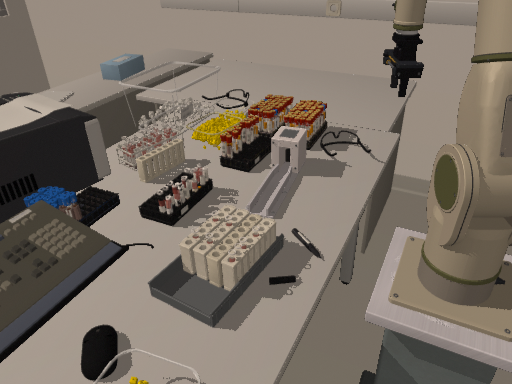

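View pics/top0.png

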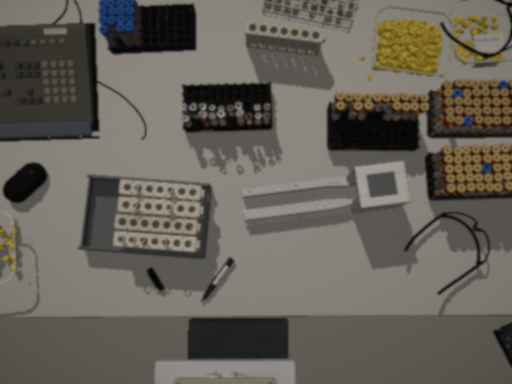

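Run:
```python
import cv2
a=cv2.imread("pics/top0.png"); cv2.imwrite("pics/t_cr.png",cv2.resize(a[165:265,75:225],None,fx=5,fy=5,interpolation=cv2.INTER_CUBIC))
cv2.imwrite("pics/t_ln.png",cv2.resize(a[150:230,230:420],None,fx=4,fy=4,interpolation=cv2.INTER_CUBIC))
a=cv2.imread("pics/scene0.png"); cv2.imwrite("pics/s_cr.png",cv2.resize(a[195:320,145:295],None,fx=4.7,fy=4.7,interpolation=cv2.INTER_CUBIC))
cv2.imwrite("pics/s_ln.png",cv2.resize(a[115:220,235:335],None,fx=5,fy=5,interpolation=cv2.INTER_CUBIC))
```

```text
(no output)
```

View pics/t_cr.png

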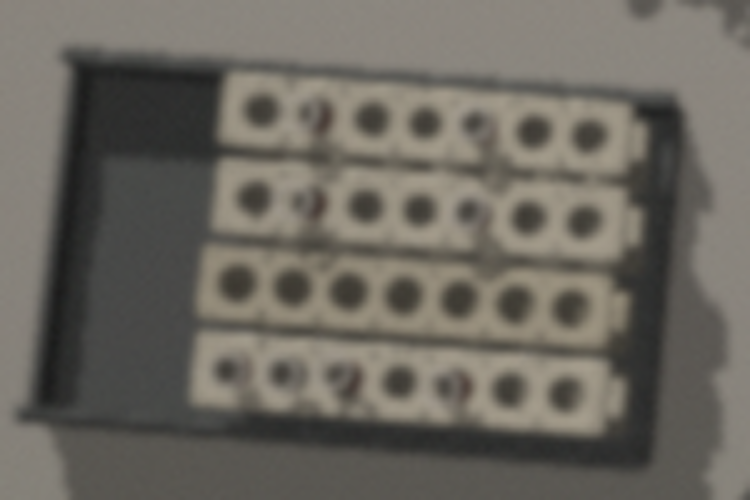

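View pics/t_ln.png

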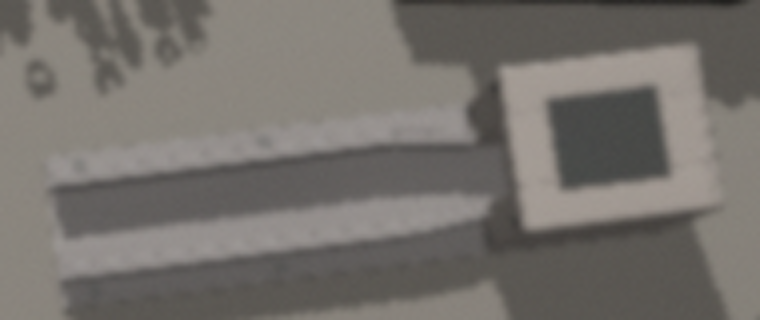

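View pics/s_cr.png

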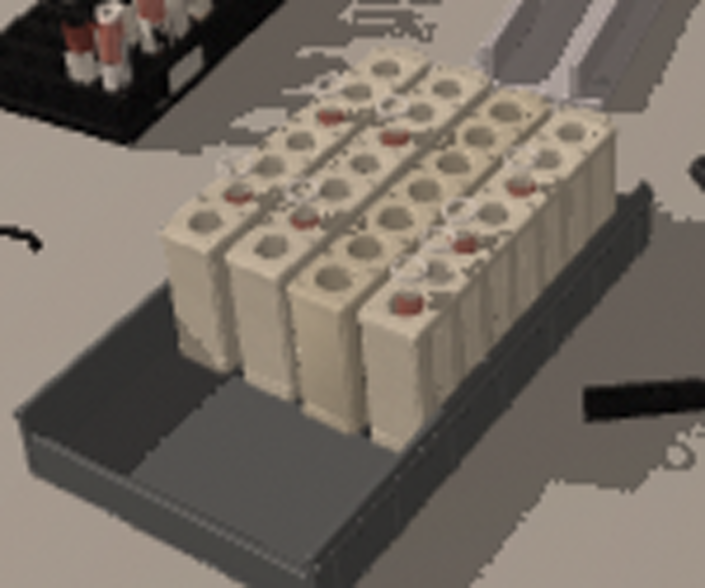

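View pics/s_ln.png

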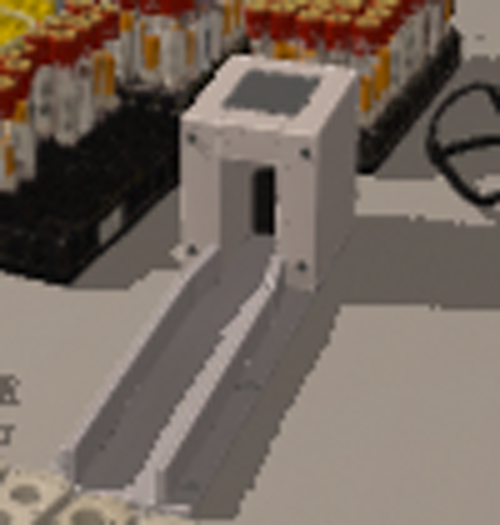

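```bash
cat > h.py <<'E'
from bench import r
import cv2,numpy as np
from scipy.optimize import least_squares
def proj(p,P):
    K=p["intrinsics"];T=np.linalg.inv(p["world_from_camera"]);q=np.asarray(P)@T[:3,:3].T+T[:3,3];q=q@K.T;return q[:,:2]/q[:,2:]
def deproj(p,uv,z):
    uv=np.atleast_2d(uv);T=p["world_from_camera"];d=np.c_[uv,np.ones(len(uv))]@np.linalg.inv(p["intrinsics"]).T@T[:3,:3].T
    return T[:3,3]+d*((z-T[2,3])/d[:,2])[:,None]
def w(pose,P):
    x,y,a=pose;c,s=np.cos(a),np.sin(a);P=np.asarray(P,float);return np.c_[x+c*P[:,0]-s*P[:,1],y+s*P[:,0]+c*P[:,1],P[:,2]]
def boxl(x0,x1,y0,y1,z0,z1):
    c=[(x,y,z) for x in(x0,x1) for y in(y0,y1) for z in(z0,z1)]
    return [(c[i],c[j]) for i in range(8) for j in range(i) if sum(a!=b for a,b in zip(c[i],c[j]))==1]
LANE=boxl(-.045,.045,-.168,-.06,0,.118)+boxl(-.0175,.0175,-.0601,-.06,.006,.092)
for s in(1,-1):
    LANE+=[((s*.023,.19,.031),(s*.023,-.015,.031)),((s*.031,.19,.031),(s*.031,-.015,.031)),((s*.023,-.015,.031),(s*.0175,-.06,.031)),((s*.023,.19,.006),(s*.023,-.015,.006)),((s*.023,.19,.031),(s*.031,.19,.031))]
CARR=boxl(-.016,.016,-.0905,.0905,.0,.078)
CRATE=boxl(-.084,.084,-.143,.143,0,.026)+[((s*.084,-.143,.04),(s*.084,.143,.04)) for s in(1,-1)]+boxl(-.079,.079,-.138,.138,.004,.004)
def over(p,items,crop,f,name):
    x0,y0,x1,y1=crop
    im=cv2.resize(cv2.cvtColor(p["image"],cv2.COLOR_RGB2BGR)[y0:y1,x0:x1],None,fx=f,fy=f,interpolation=cv2.INTER_CUBIC)
    for pose,L,dz,col in items:
        for a,b in L:
            q=w(pose,[a,b])+[0,0,dz];u=((proj(p,q)+.5-[x0,y0])*f-.5).astype(int)
            cv2.line(im,tuple(map(int,u[0])),tuple(map(int,u[1])),col,1,cv2.LINE_AA)
    cv2.imwrite(f"pics/{name}.png",im)
E
python3 - <<'E'
from h import *
t=r.camera("top");s=r.camera("scene")
import pickle;pickle.dump((t,s),open("c0.pkl","wb"))
C=lambda l,o,f:(np.array(l)+.5)/f-.5+o
# housing top corners + guide corners, top cam
ut=C([(500,68),(693,43),(58,240),(55,187)],[230,150],4)
Pt=[(.045,-.06,.118),(.045,-.168,.118),(-.023,.19,.031),(.023,.19,.006)]
us=C([(183,118),(318,133),(72,455),(160,467)],[235,115],5)
Ps=[(.045,-.06,.118),(-.045,-.06,.118),(.023,.19,.031),(-.023,.19,.031)]
f=lambda q:np.r_[(proj(t,w(q,Pt))-ut).ravel(),(proj(s,w(q,Ps))-us).ravel()]
S=least_squares(f,[.5,-.2,0]);print("lane",S.x,np.round(S.fun,1))
L=S.x
# carrier wells
g=cv2.cvtColor(t["image"],cv2.COLOR_RGB2GRAY)
wl=C([(237,283),(292,288),(348,292),(403,297),(459,300),(515,305),(572,308)],[75,165],5)
X=deproj(t,wl,.082);print(np.round(X,4))
c=X[3];d=X[0]-X[-1];a=np.arctan2(-d[0],d[1]);print("carrier",X.mean(0),a,np.linalg.norm(d))
E=[X[:,0].mean(),X[:,1].mean(),a]
uc=C([(72,50),(20,415),(650,465),(680,98)],[75,165],5)
Z=[.04]*4
Xc=np.vstack([deproj(t,uc[i],.035) for i in range(4)]);print(np.round(Xc,4),np.round(Xc.mean(0),4))
cr=[Xc[:,0].mean(),Xc[:,1].mean(),a]
np.save("p.npy",[L,E,cr])
it=[(L,LANE,0,(0,255,0)),(E,CARR,.004,(0,0,255)),(cr,CRATE,0,(255,255,0))]
over(t,it,(75,150,420,270),2.3,"o_t");over(s,it,(145,115,335,320),2.9,"o_s")
for p,n in((t,"top"),(s,"scene")):
    for q in("empty_centre",):
        for d in r.regions_of(p,q): 
            ys,xs=np.where(d["region"]);print(n,d["conf"],d["centre"],xs.min(),xs.max(),ys.min(),ys.max())
E
```

```text
lane [ 0.52332274 -0.23103217  0.10752395] [ 0.5 -0.4  2.2  0.2 -0.3  5.1 -1.3 -0.  -1.1 -0.6 -0.4  0.3 -1.4 -1.3
 -3.2 -0.6]
[[0.4627 0.2202 0.082 ]
 [0.4603 0.196  0.082 ]
 [0.4584 0.1715 0.082 ]
 [0.4561 0.1474 0.082 ]
 [0.4546 0.1228 0.082 ]
 [0.4523 0.0983 0.082 ]
 [0.4508 0.0734 0.082 ]]
carrier [0.45647495 0.14708352 0.082     ] -0.08045711240716082 0.1472391308666629
[[0.575  0.3134 0.035 ]
 [0.4071 0.3302 0.035 ]
 [0.383  0.0441 0.035 ]
 [0.5507 0.0318 0.035 ]] [0.4789 0.1799 0.035 ]
top 0.89 [225.8, 158.5] 115 201 214 235
scene 0.85 [248.5, 223.0] 207 260 215 286
```

View pics/o_t.png

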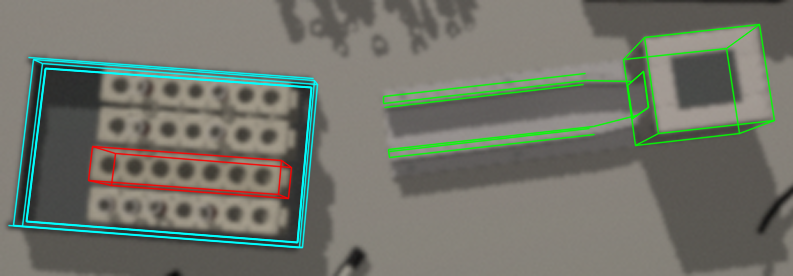

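View pics/o_s.png

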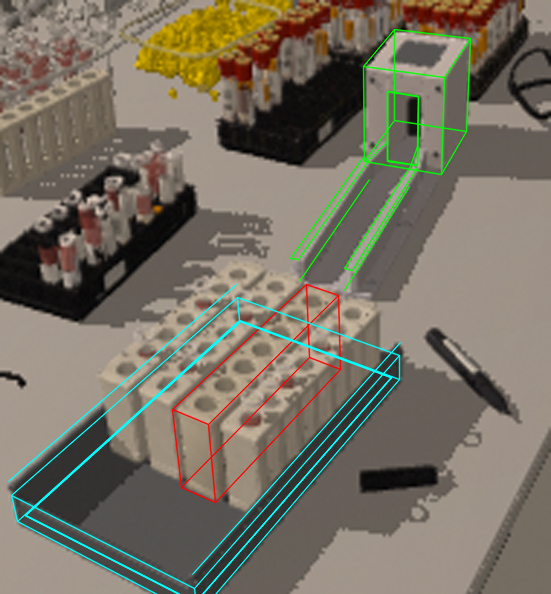

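Run:
```python
import pickle,cv2,numpy as np
t,s=pickle.load(open("c0.pkl","rb"))
f=lambda p,c,k,n:cv2.imwrite(n,cv2.convertScaleAbs(cv2.resize(cv2.cvtColor(p["image"],cv2.COLOR_RGB2BGR)[c[1]:c[3],c[0]:c[2]],None,fx=k,fy=k,interpolation=cv2.INTER_NEAREST),alpha=1.5,beta=-20))
f(t,(235,175,305,230),10,"pics/z1.png");f(t,(300,155,420,215),6,"pics/z2.png");f(s,(240,125,325,218),6,"pics/z3.png")
```

```text
(no output)
```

View pics/z1.png

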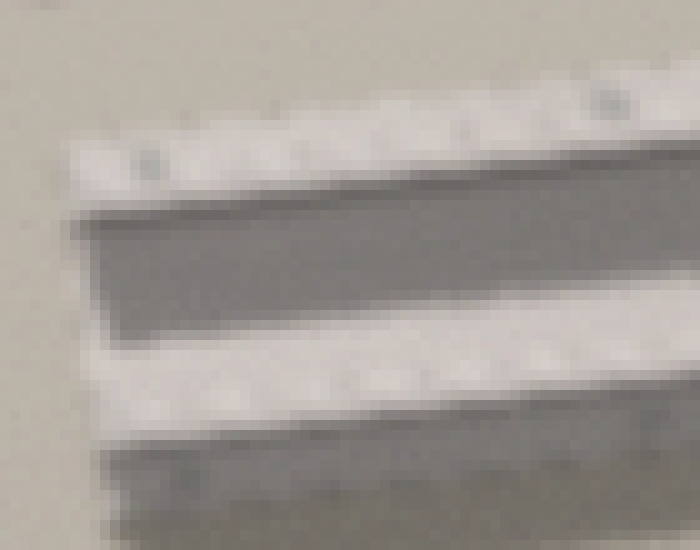

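View pics/z2.png

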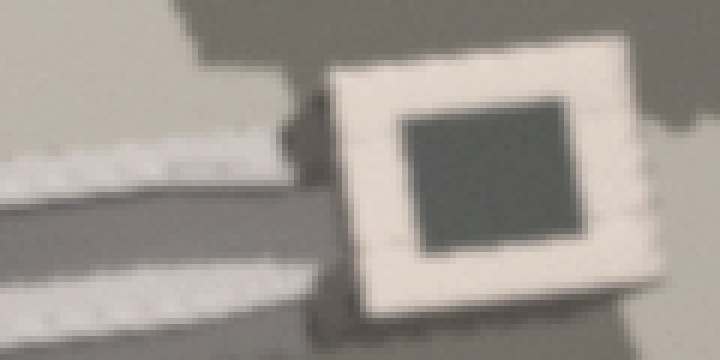

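View pics/z3.png

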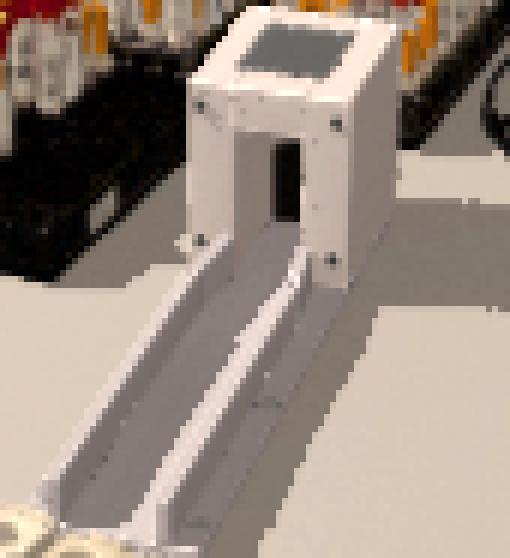

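Run:
```python
from h import *;import pickle
t,s=pickle.load(open("c0.pkl","rb"))
C=lambda l,o,f:(np.array(l,float))/f-.5+o
ut=np.vstack([C([(78,207),(98,445)],[235,175],10),C([(330,70),(628,38),(660,275),(368,318)],[300,155],6)])
Pt=[(.023,.19,.031),(-.031,.19,.031),(.045,-.06,.118),(.045,-.168,.118),(-.045,-.168,.118),(-.045,-.06,.118)]
us=C([(190,85),(352,100),(398,28),(232,130),(302,138)],[240,125],6)
Ps=[(.045,-.06,.118),(-.045,-.06,.118),(-.045,-.168,.118),(.0175,-.06,.092),(-.0175,-.06,.092)]
def f(q): return np.r_[(proj(t,w(q,Pt))-ut).ravel(),(proj(s,w(q,Ps))-us).ravel()]
S=least_squares(f,[.5,-.2,0]);print("lane",S.x,np.round(S.fun,1))
# top only
g=lambda q:(proj(t,w(q,Pt))-ut).ravel()
S2=least_squares(g,[.5,-.2,0]);print("top only",S2.x,np.round(S2.fun,1))
p=np.load("p.npy");p[0]=S.x;np.save("p.npy",p)
it=[(S.x,LANE,0,(0,255,0)),(p[1],CARR,.004,(0,0,255)),(p[2],CRATE,0,(255,255,0))]
over(t,it,(235,150,425,230),4,"o_t2");over(s,it,(240,120,330,220),6,"o_s2");over(t,it,(75,165,225,265),5,"o_t3")
```

```text
lane [ 0.52299306 -0.23000426  0.11542461] [-1.1  0.5 -0.3 -0.1 -0.1  0.   0.2 -0.7  1.7  1.2 -0.1  0.2 -1.3 -0.9
 -0.5  0.4  0.8 -1.1  0.   0.3 -0.9  0.5]
top only [ 0.52346977 -0.22986458  0.11564309] [-1.1  0.3 -0.4 -0.3 -0.1 -0.2  0.1 -0.9  1.6  1.  -0.2 -0. ]
```

View pics/o_t2.png

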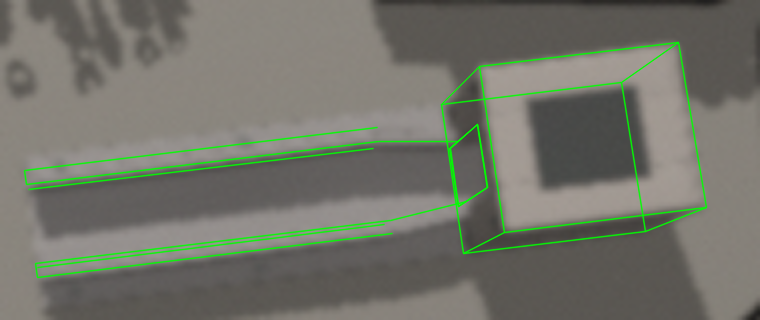

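View pics/o_s2.png

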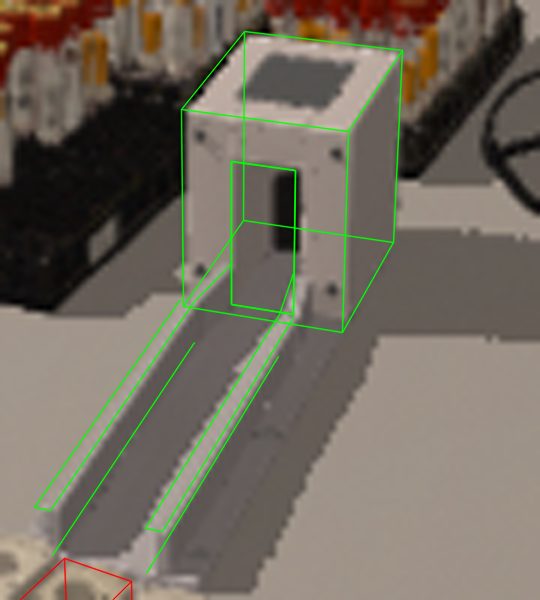

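View pics/o_t3.png

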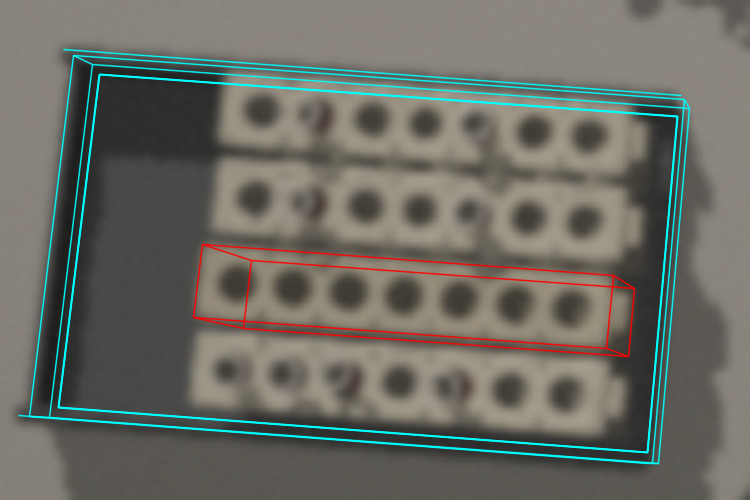

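```bash
cat >> h.py <<'E'
from scipy.spatial.transform import Rotation as R
def goto(pos,yaw,sgn=None):
    """tool shift+rotvec deg from present measured pose to pos with jaw axis at yaw (world)"""
    st=r.read_state();R0=R.from_quat(st["eef_rot"]);best=None
    for k in(0,np.pi):
        x=np.array([np.cos(yaw+k),np.sin(yaw+k),0]);y=np.array([0,0,-1.]);Rt=R.from_matrix(np.c_[x,y,np.cross(x,y)])
        rv=(R0.inv()*Rt).as_rotvec(degrees=True)
        if best is None or np.linalg.norm(rv)<np.linalg.norm(best): best=rv
    sh=R0.inv().apply(np.asarray(pos)-st["ee_pos"])
    print("t",st["time"],"pos",np.round(st["ee_pos"],4),"F",np.round(st["ft_force"],1),"w",round(st["width"],4),"shift",np.round(sh,4),"rot",np.round(best,2),"q7",np.round(st["joint_positions"],2))
def axes():
    print(np.round(R.from_quat(r.read_state()["eef_rot"]).as_matrix(),3))
E
python3 - <<'E'
from h import *
axes();L,E,c=np.load("p.npy");a=-.082
e=w([E[0],E[1],a],[[0,-.0905-.035,0]])[0];print(e)
goto([e[0],e[1],.16],a)
E
```

```text
[[ 0.414  0.     0.91 ]
 [-0.91  -0.     0.414]
 [ 0.    -1.     0.   ]]
[0.44619548 0.02200521 0.        ]
t 0.9 pos [ 0.2588 -0.5689  0.2226] F [-0.1 -0.  -0.2] w 0.0868 shift [-0.4603  0.0626  0.4153] rot [  0.   -60.85   0.  ] q7 [ 1.12  0.33 -0.06  1.46  0.02  1.35 -0.09]
```

Call:
{"op": "arm_command", "data": {
  "deltas": [-0.03, 0, 0.027, 0, -4, 0, -0.06, 0, 0.054, 0, -8, 0, -0.09, 0, 0.081, 0, -12, 0, -0.12, 0, 0.108, 0, -16, 0, -0.15, 0, 0.135, 0, -20, 0, -0.18, 0, 0.162, 0, -24, 0, -0.21, 0, 0.189, 0, -28, 0, -0.24, 0, 0.216, 0, -32, 0],
  "hand": 0,
  "grip_force": 20
}}

```text
time: 1.9
ee_pos: [0.3563, -0.2598, 0.2228]
eef_rot: [0.677, -0.203, 0.204, -0.677]
ft_force: [0.5, 0.1, -0.5]
width: 0.0152
```

Run:
```python
from h import *
axes();goto([.446,.022,.16],-.082)
```

```text
[[ 0.835  0.     0.551]
 [-0.551 -0.001  0.835]
 [ 0.001 -1.    -0.   ]]
t 1.9 pos [ 0.3563 -0.2598  0.2228] F [ 0.5  0.1 -0.5] w 0.0152 shift [-0.0804  0.0626  0.2846] rot [ 2.000e-02 -2.872e+01  3.000e-02] q7 [ 0.88 -0.06 -0.34  1.9  -0.02  1.3  -0.03]
```

Call:
{"op": "arm_command", "data": {
  "deltas": [-0.013, 0, 0.047, 0, -4.8, 0, -0.027, 0, 0.095, 0, -9.6, 0, -0.04, 0, 0.142, 0, -14.4, 0, -0.054, 0, 0.19, 0, -19.2, 0, -0.067, 0.01, 0.237, 0, -24, 0, -0.08, 0.02, 0.285, 0, -28.7, 0, -0.08, 0.05, 0.285, 0, -28.7, 0, -0.08, 0.063, 0.285, 0, -28.7, 0]
}}

```text
time: 2.9
ee_pos: [0.4462, 0.0208, 0.1583]
eef_rot: [0.707, -0.03, 0.029, -0.706]
ft_force: [0.0, -0.9, -0.4]
width: 0.0007
```

Run:
```python
from h import *
axes();goto([.446,.022,.05],-.082)
t=r.camera("top");s=r.camera("scene");L,E,c=np.load("p.npy")
over(t,[],(75,140,275,270),3.9,"a_t");over(s,[],(145,155,335,320),3.5,"a_s")
```

```text
[[ 0.996 -0.002  0.084]
 [-0.084 -0.     0.996]
 [-0.002 -1.    -0.   ]]
t 2.9 pos [0.4462 0.0208 0.1583] F [ 0.  -0.9 -0.4] w 0.0007 shift [-1.000e-04  1.083e-01  1.200e-03] rot [ 0.01 -0.11 -0.09] q7 [ 0.56  0.03 -0.71  1.96  0.02  1.16 -0.24]
```

View pics/a_t.png

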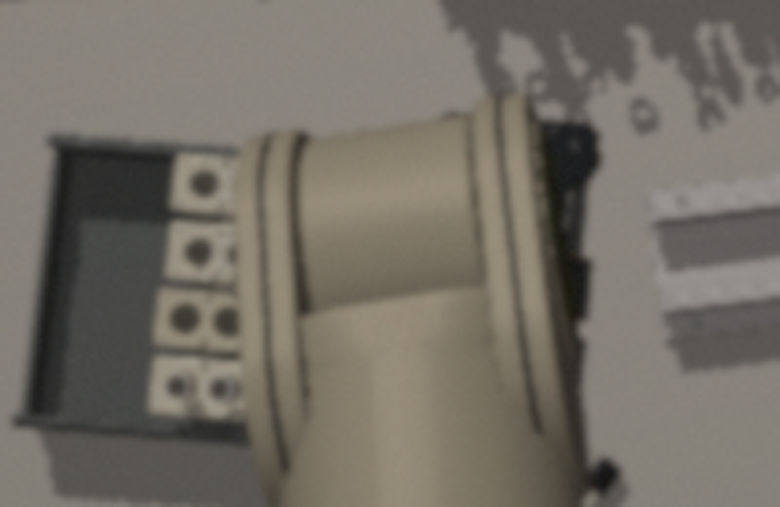

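View pics/a_s.png

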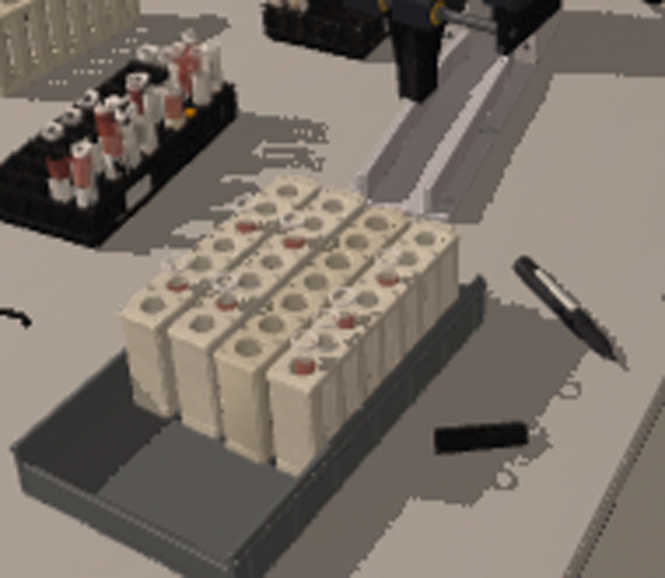

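Call:
{"op": "arm_command", "data": {
  "deltas": [0, 0.05, 0.0, 0, 0, 0, 0, 0.09, 0.0, 0, 0, 0, 0, 0.108, 0.001, 0, 0, 0, 0, 0.108, 0.001, 0, 0, 0]
}}

```text
time: 3.5
ee_pos: [0.4466, 0.0211, 0.0514]
eef_rot: [-0.706, 0.031, -0.03, 0.706]
ft_force: [0.7, -0.1, 0.8]
width: 0.0006
```

Run:
```python
from h import *
goto([.446,.022,.05],-.082)
s=r.camera("scene");L,E,c=np.load("p.npy");st=r.read_state()
print(proj(s,[st["ee_pos"]]))
over(s,[((st["ee_pos"][0],st["ee_pos"][1],-.082),boxl(-.015,.015,-.0095,.0095,0,.05),st["ee_pos"][2],(0,255,0))],(205,135,325,245),6,"b_s")
```

```text
t 3.5 pos [0.4466 0.0211 0.0514] F [ 0.7 -0.1  0.8] w 0.0006 shift [-0.0007  0.0014  0.0009] rot [-0.   -0.22 -0.08] q7 [ 0.52  0.19 -0.7   2.07  0.15  0.93 -0.36]
[[263.27007562 216.96764864]]
```

View pics/b_s.png

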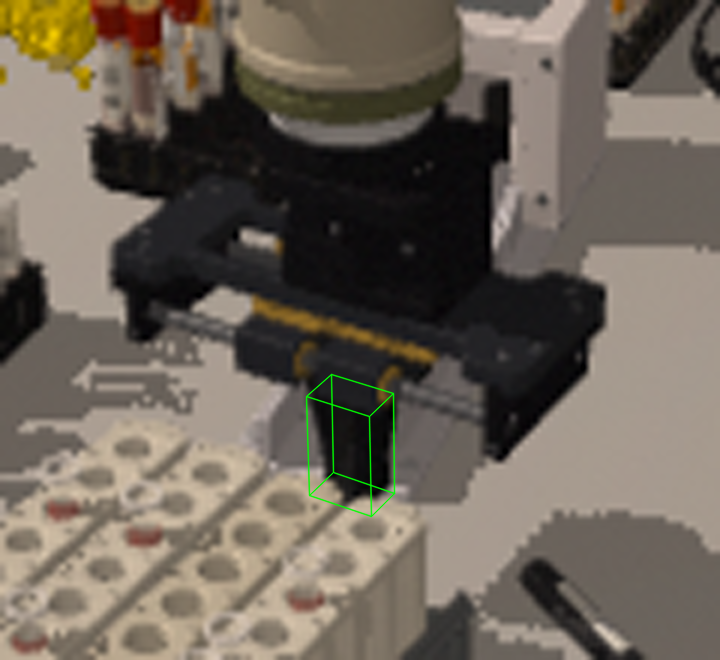

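Call:
{"op": "arm_command", "data": {
  "deltas": [-0.001, 0.001, 0.008, 0, 0, 0, -0.001, 0.001, 0.016, 0, 0, 0, -0.001, 0.001, 0.021, 0, 0, 0, -0.001, 0.001, 0.026, 0, 0, 0, -0.001, 0.001, 0.031, 0, 0, 0, -0.001, 0.001, 0.037, 0, 0, 0, -0.001, 0.001, 0.043, 0, 0, 0, -0.001, 0.001, 0.05, 0, 0, 0]
}}

```text
time: 4.55
ee_pos: [0.4502, 0.0719, 0.0505]
eef_rot: [0.706, -0.03, 0.03, -0.706]
ft_force: [-0.1, -1.1, 1.3]
width: 0.0002
```

Run:
```python
from h import *
L,E,c=np.load("p.npy")
goto(np.r_[w([E[0],E[1],-.082],[[0,-.0345,0]])[0][:2],.05],-.082)
s=r.camera("scene")
over(s,[],(145,165,335,320),3.5,"c_s")
```

```text
t 4.55 pos [0.4502 0.0719 0.0505] F [-0.1 -1.1  1.3] w 0.0002 shift [0.     0.0005 0.0409] rot [ 0.   -0.16 -0.  ] q7 [ 0.43  0.22 -0.74  2.05  0.18  0.94 -0.49]
```

View pics/c_s.png

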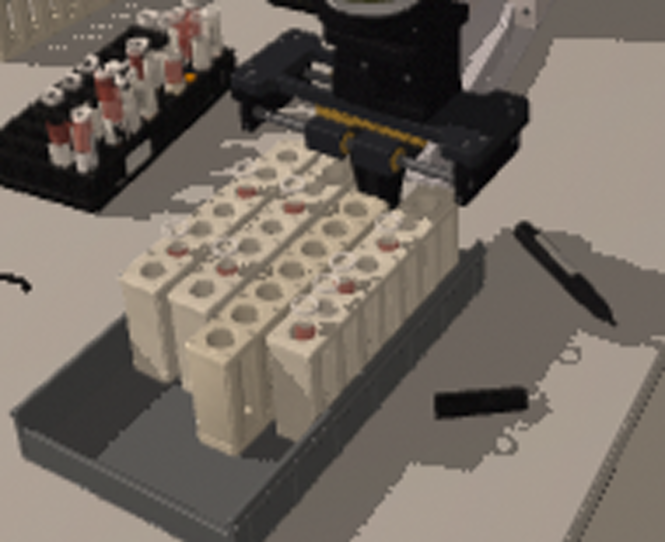

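Call:
{"op": "arm_command", "data": {
  "deltas": [0, 0, 0.006, 0, 0, 0, 0, 0, 0.012, 0, 0, 0, 0, 0, 0.018, 0, 0, 0, 0, 0, 0.024, 0, 0, 0, 0, 0, 0.03, 0, 0, 0, 0, 0, 0.036, 0, 0, 0, 0, 0, 0.04, 0, 0, 0, 0, 0, 0.041, 0, 0, 0]
}}

```text
time: 5.6
ee_pos: [0.4536, 0.1127, 0.0505]
eef_rot: [-0.706, 0.03, -0.03, 0.706]
ft_force: [0.3, -1.2, 1.1]
width: 0.0004
```

Run:
```python
from h import *
L,E,c=np.load("p.npy")
goto(np.r_[w([E[0],E[1],-.082],[[0,-.0345,0]])[0][:2],.05],-.082)
s=r.camera("scene")
over(s,[],(145,165,335,320),3.5,"d_s")
```

```text
t 5.6 pos [0.4536 0.1127 0.0505] F [ 0.3 -1.2  1.1] w 0.0004 shift [ 0.0001  0.0005 -0.    ] rot [-0.   -0.13 -0.  ] q7 [ 0.35  0.25 -0.75  2.02  0.21  0.95 -0.59]
```

View pics/d_s.png

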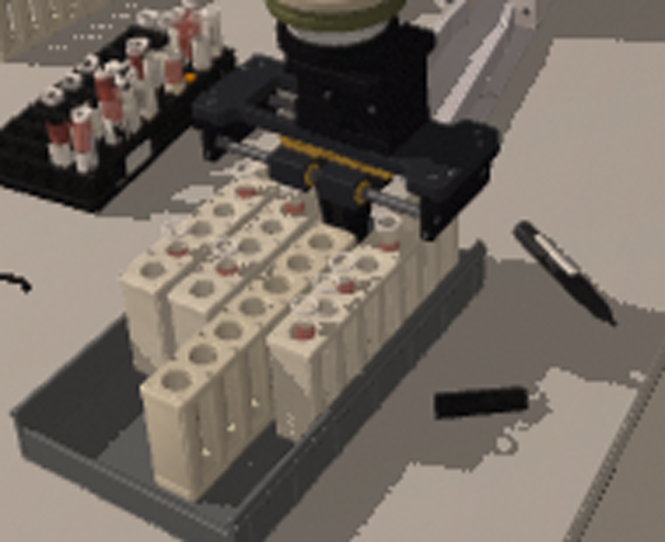

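Call:
{"op": "arm_command", "data": {
  "deltas": [0, 0, -0.004, 0, 0, 0, 0, -0.03, -0.005, 0, 0, 0, 0, -0.08, -0.005, 0, 0, 0, 0, -0.13, -0.005, 0, 0, 0, 0, -0.13, 0.05, 0, 0, 0, 0, -0.13, 0.1, 0, 0, 0, 0, -0.13, 0.1, 0, 0, 0],
  "hand": 0.7
}}

```text
time: 6.52
ee_pos: [0.4613, 0.2158, 0.1807]
eef_rot: [-0.706, 0.028, -0.028, 0.707]
ft_force: [-0.4, -1.4, -1.0]
width: 0.0583
```

Run:
```python
from h import *
L,E,c=np.load("p.npy")
s=r.camera("scene")
import pickle;pickle.dump(s,open("s1.pkl","wb"))
E[2]=-.082;y=w(E,[[0,.0665,0]])[0];E2=[y[0],y[1],E[2]]
goto([0.4666,.25,.18],-.082)
over(s,[(E2,CARR,.004,(0,255,0))],(170,215,270,315),7,"e_s")
over(s,[],(170,215,270,315),7,"e_s1")
t=r.camera("top");over(t,[],(75,140,275,270),3.9,"e_t")
```

```text
t 6.575 pos [0.4616 0.2133 0.1804] F [ 1.  -1.  -0.7] w 0.0595 shift [0.002  0.0004 0.037 ] rot [-0.03  0.02 -0.04] q7 [ 0.27  0.2  -0.87  1.78  0.16  1.23 -0.72]
```

View pics/e_s.png

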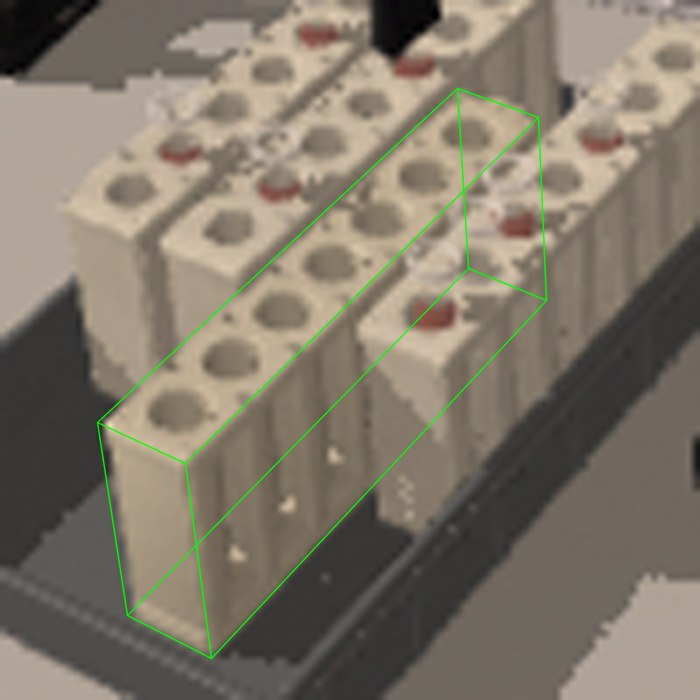

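View pics/e_t.png

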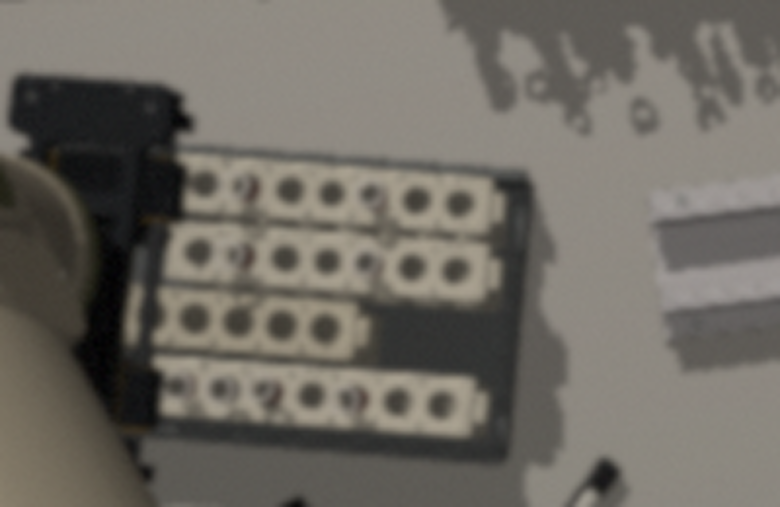

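Run:
```python
from h import *
t=r.camera("top")
u=(np.array([(195,319),(238,322),(282,327),(325,328)])+.5)/3.9-.5+[75,140]
X=deproj(t,u,.082);print(np.round(X,4))
a=-.082;d=np.array([-np.sin(a),np.cos(a)])
c=np.array([x[:2]+d*(.0735-.0245*(3-i)) for i,x in enumerate(X)]);print(c,c.mean(0))
c=c.mean(0);g=c+d*.048;print(g)
goto([g[0],g[1],.13],a)
```

```text
[[0.4622 0.2144 0.082 ]
 [0.4603 0.1902 0.082 ]
 [0.4574 0.1655 0.082 ]
 [0.4567 0.1413 0.082 ]]
[[0.4621501  0.21439984]
 [0.46232372 0.21463105]
 [0.46137322 0.21428951]
 [0.46267114 0.21458072]] [0.46212954 0.21447528]
[0.46606113 0.26231399]
t 6.675 pos [0.4621 0.211  0.1802] F [ 0.1 -1.2 -0.4] w 0.0601 shift [-0.0005  0.0502  0.0515] rot [ 0.04 -0.2  -0.03] q7 [ 0.27  0.2  -0.87  1.79  0.16  1.23 -0.72]
```

Call:
{"op": "arm_command", "data": {
  "deltas": [0, 0, 0.03, 0, 0, 0, 0, 0.02, 0.0515, 0, 0, 0, 0, 0.05, 0.0515, 0, 0, 0, 0, 0.085, 0.0515, 0, 0, 0, 0, 0.11, 0.0515, 0, 0, 0, 0, 0.125, 0.0515, 0, 0, 0, 0, 0.136, 0.0515, 0, 0, 0, 0, 0.136, 0.0515, 0, 0, 0]
}}

```text
time: 7.68
ee_pos: [0.4665, 0.263, 0.0444]
eef_rot: [0.707, -0.03, 0.03, -0.706]
ft_force: [-0.4, 0.1, 0.4]
width: 0.0609
```

Run:
```python
from h import *
goto([.466,.2623,.044],-.082)
s=r.camera("scene");over(s,[],(150,165,300,315),4,"f_s")
```

```text
t 7.675 pos [0.4665 0.263  0.0444] F [-0.4  0.1  0.4] w 0.0609 shift [-0.0004  0.0004 -0.0007] rot [ 0.02 -0.17 -0.02] q7 [ 0.09  0.44 -0.81  1.85  0.37  1.01 -0.96]
```

View pics/f_s.png

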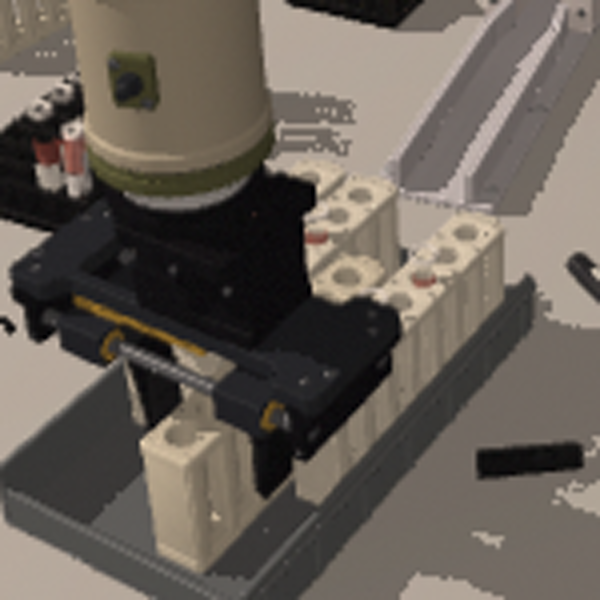

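Fingers straddle the protruding end cleanly. Close with a firm grip.

Call:
{"op": "arm_command", "data": {
  "deltas": [0, 0, 0, 0, 0, 0, 0, 0, 0, 0, 0, 0, 0, 0, 0, 0, 0, 0, 0, 0, 0, 0, 0, 0, 0, 0, 0, 0, 0, 0],
  "hand": 0,
  "grip_force": 45
}}

```text
time: 8.35
ee_pos: [0.4665, 0.2634, 0.0447]
eef_rot: [0.706, -0.03, 0.03, -0.706]
ft_force: [-0.4, -0.3, 2.3]
width: 0.0315
```

Call:
{"op": "arm_command", "data": {
  "deltas": [0, -0.003, 0, 0, 0, 0, 0, -0.008, 0, 0, 0, 0, 0, -0.014, 0, 0, 0, 0, 0, -0.02, 0, 0, 0, 0]
}}

```text
time: 8.85
ee_pos: [0.4665, 0.2634, 0.0651]
eef_rot: [-0.706, 0.03, -0.03, 0.706]
ft_force: [0.3, 0.2, -1.2]
width: 0.0317
```

Run:
```python
from h import *
goto([.466,.2623,.044],-.082)
s=r.camera("scene");over(s,[],(150,165,300,315),4,"g_s")
```

```text
t 8.85 pos [0.4665 0.2634 0.0651] F [ 0.3  0.2 -1.2] w 0.0317 shift [-0.0004  0.0211 -0.0012] rot [-0.   -0.15  0.02] q7 [ 0.1   0.41 -0.83  1.84  0.35  1.05 -0.95]
```

View pics/g_s.png

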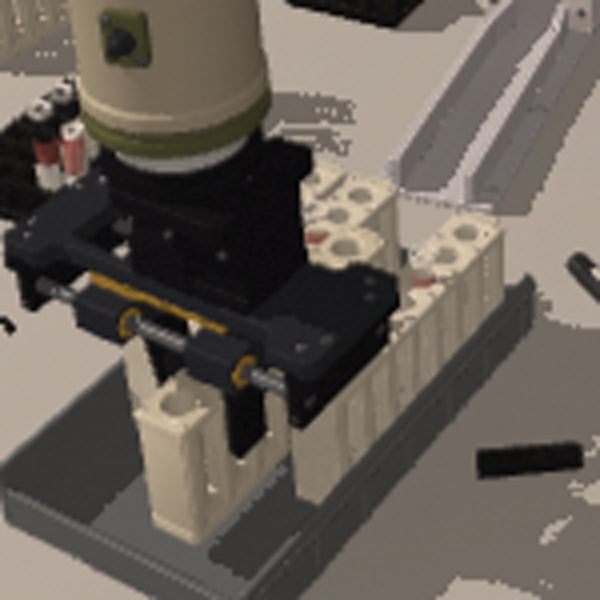

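Call:
{"op": "arm_command", "data": {
  "deltas": [0, -0.012, 0, 0, 0, 0, 0, -0.025, 0, 0, 0, 0, 0, -0.04, 0, 0, 0, 0, 0, -0.06, 0, 0, 0, 0, 0, -0.08, 0, 0, 0, 0, 0, -0.1, 0, 0, 0, 0, 0, -0.12, 0, 0, 0, 0, 0, -0.13, 0, 0, 0, 0]
}}

```text
time: 9.9
ee_pos: [0.4668, 0.2636, 0.1961]
eef_rot: [-0.706, 0.029, -0.03, 0.707]
ft_force: [-0.1, -0.9, -0.6]
width: 0.0319
```

Run:
```python
from h import *
goto([.466,.2623,.195],-.082)
s=r.camera("scene");
st=r.read_state();a=-.085
c=w([st["ee_pos"][0],st["ee_pos"][1],a],[[0,-.048,0]])[0]
over(s,[((c[0],c[1],a),CARR,.004+st["ee_pos"][2]-.0445,(0,255,0))],(130,125,310,305),3.3,"h_s")
t=r.camera("top");over(t,[],(75,140,275,270),3.9,"h_t")
```

```text
t 9.9 pos [0.4668 0.2636 0.1961] F [-0.1 -0.9 -0.6] w 0.0319 shift [-0.0007  0.0011 -0.0014] rot [-0.03 -0.15  0.08] q7 [ 0.17  0.26 -0.89  1.7   0.21  1.28 -0.84]
```

View pics/h_s.png

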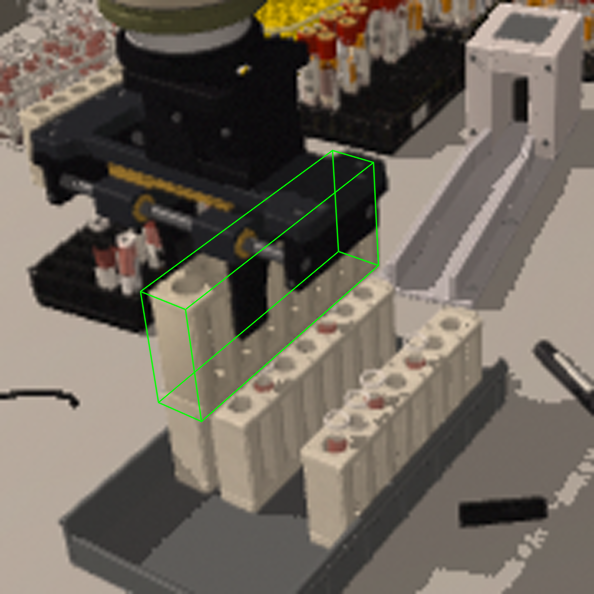

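View pics/h_t.png

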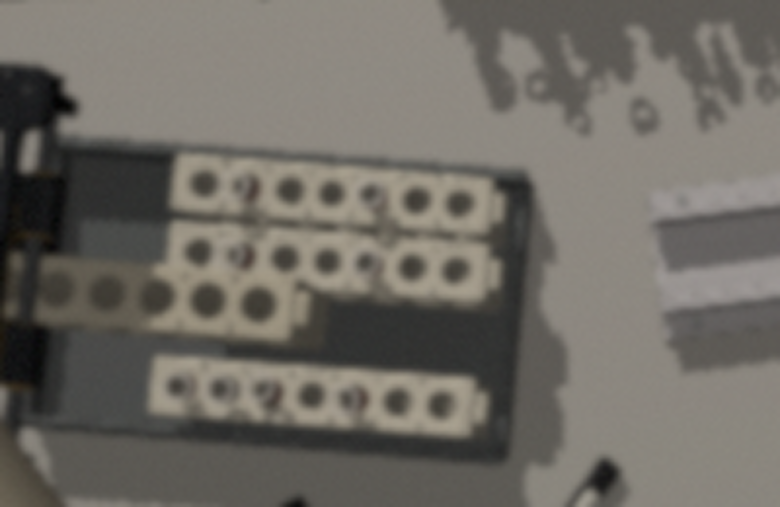

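Run:
```python
from h import *
L,E,c=np.load("p.npy")
g=w(L,[[0,.133,0]])[0];print(g);goto([g[0],g[1],.195],L[2])
```

```text
[ 0.50767566 -0.09788925  0.        ]
t 10.0 pos [0.4668 0.2636 0.1956] F [ 1.1  0.3 -0.7] w 0.032 shift [ 0.0713  0.0005 -0.3568] rot [ -0.02 -11.47   0.08] q7 [ 0.17  0.26 -0.89  1.7   0.21  1.28 -0.84]
```

Call:
{"op": "arm_command", "data": {
  "deltas": [0.004, 0, -0.02, 0, -0.6, 0, 0.01, 0, -0.05, 0, -1.6, 0, 0.016, 0, -0.08, 0, -2.6, 0, 0.022, 0, -0.11, 0, -3.5, 0, 0.028, 0, -0.14, 0, -4.5, 0, 0.034, 0, -0.17, 0, -5.5, 0, 0.04, 0, -0.2, 0, -6.4, 0, 0.046, 0, -0.23, 0, -7.4, 0]
}}

```text
time: 11.0
ee_pos: [0.4924, 0.0292, 0.1938]
eef_rot: [0.707, 0.016, -0.016, -0.707]
ft_force: [-0.1, -0.3, -0.3]
width: 0.0315
```

Run:
```python
from h import *
L,E,c=np.load("p.npy")
g=w(L,[[0,.133,0]])[0];goto([g[0],g[1],.105],L[2])
```

```text
t 11.0 pos [0.4924 0.0292 0.1938] F [-0.1 -0.3 -0.3] w 0.0315 shift [ 0.0096  0.0888 -0.1276] rot [-0.   -4.03 -0.07] q7 [ 0.57  0.12 -0.76  1.81  0.09  1.25 -0.17]
```

Call:
{"op": "arm_command", "data": {
  "deltas": [0.0025, 0, -0.03, 0, -1, 0, 0.005, 0, -0.06, 0, -2, 0, 0.007, 0, -0.09, 0, -3, 0, 0.009, 0, -0.115, 0, -3.7, 0, 0.0096, 0.02, -0.1276, 0, -4, 0, 0.0096, 0.05, -0.1276, 0, -4, 0, 0.0096, 0.088, -0.1276, 0, -4, 0, 0.0096, 0.088, -0.1276, 0, -4, 0]
}}

```text
time: 12.0
ee_pos: [0.5057, -0.0964, 0.1037]
eef_rot: [-0.705, -0.038, 0.043, 0.707]
ft_force: [-0.6, 0.2, -0.8]
width: 0.0317
```

Run:
```python
from h import *
L,E,c=np.load("p.npy")
g=w(L,[[0,.133,0]])[0];goto([g[0],g[1],.0467],L[2])
st=r.read_state();cc=w([st["ee_pos"][0],st["ee_pos"][1],L[2]],[[0,-.048,0]])[0]
it=[((cc[0],cc[1],L[2]),CARR,.004+st["ee_pos"][2]-.0447,(0,0,255)),(L,LANE,0,(0,255,0))]
s=r.camera("scene");t=r.camera("top");import pickle;pickle.dump((t,s),open("c2.pkl","wb"))
over(s,it,(200,110,330,230),5,"i_s");over(s,[],(200,110,330,230),5,"i_s0");over(t,[],(230,145,420,250),4,"i_t0");over(t,it,(230,145,420,250),4,"i_t")
```

```text
t 12.0 pos [ 0.5057 -0.0964  0.1037] F [-0.6  0.2 -0.8] w 0.0317 shift [ 0.0021  0.057  -0.0019] rot [-0.14 -0.05 -0.33] q7 [ 0.68  0.27 -0.65  1.86  0.18  1.08  0.07]
```

View pics/i_s0.png

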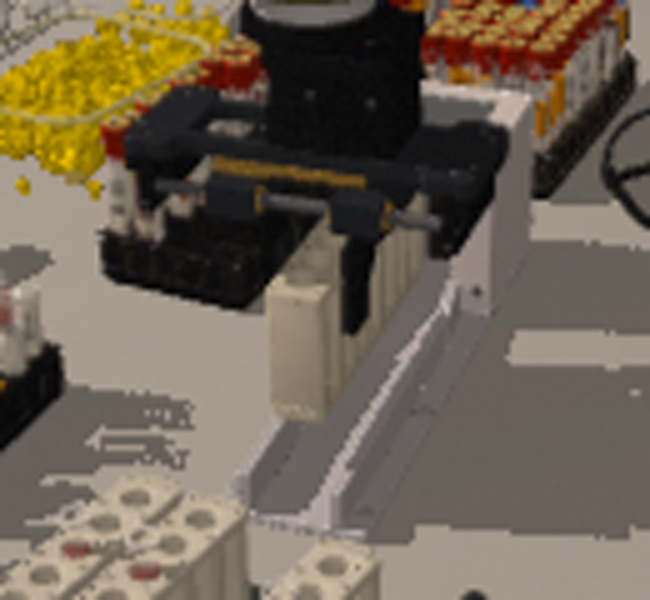

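View pics/i_t.png

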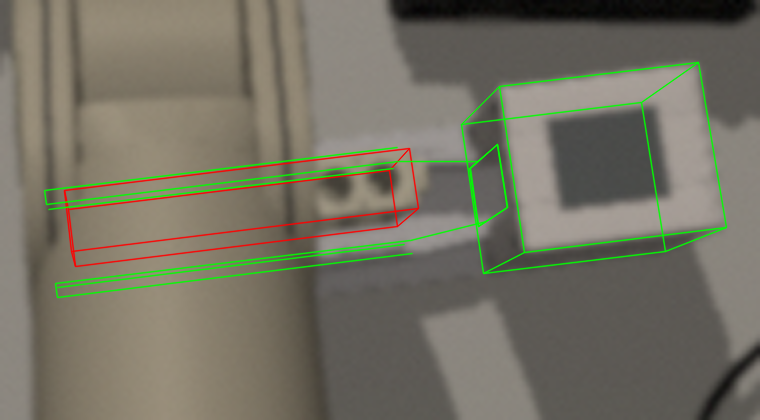

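View pics/i_t0.png

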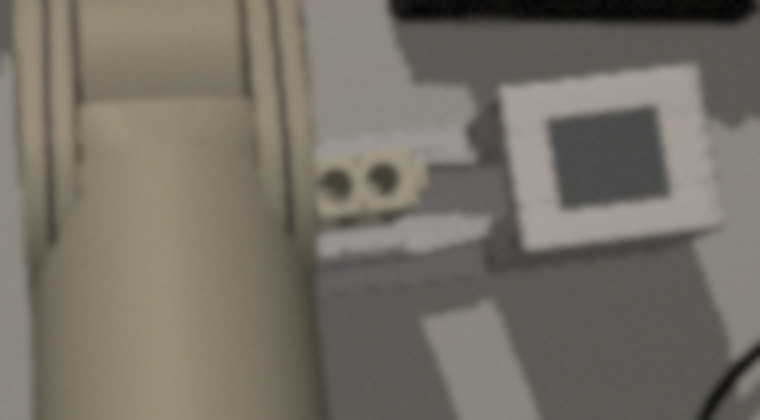

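View pics/i_s.png

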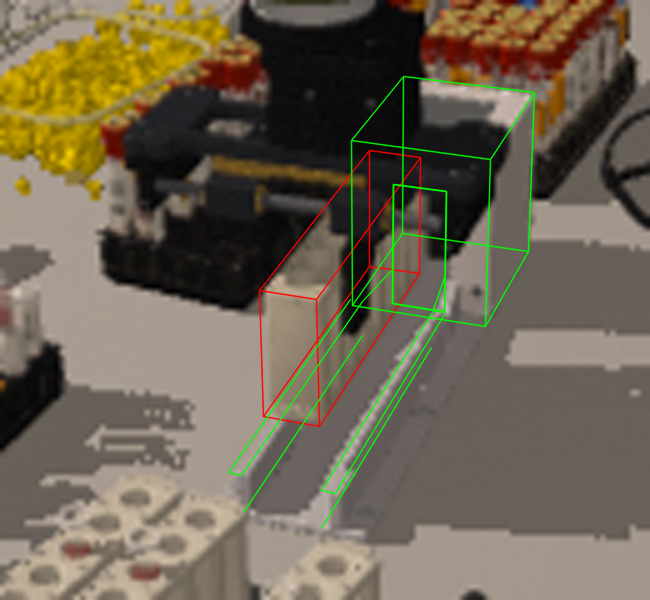

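Call:
{"op": "arm_command", "data": {
  "deltas": [0.002, 0, -0.002, 0, 0, -0.3, 0.002, 0.01, -0.002, 0, 0, -0.3, 0.002, 0.02, -0.002, 0, 0, -0.3, 0.002, 0.026, -0.002, 0, 0, -0.3, 0.002, 0.032, -0.002, 0, 0, -0.3, 0.002, 0.038, -0.002, 0, 0, -0.3, 0.002, 0.044, -0.002, 0, 0, -0.3, 0.002, 0.044, -0.002, 0, 0, -0.3]
}}

```text
time: 13.1
ee_pos: [0.51, -0.0984, 0.0621]
eef_rot: [-0.706, -0.042, 0.039, 0.706]
ft_force: [0.1, 0.1, -1.7]
width: 0.0317
```

Run:
```python
from h import *
L,E,c=np.load("p.npy")
g=w(L,[[0,.133,0]])[0];goto([g[0],g[1],.0467],L[2])
s=r.camera("scene");t=r.camera("top")
over(s,[],(200,110,330,230),5,"j_s");over(t,[],(300,155,420,235),6,"j_t")
```

```text
t 13.1 pos [ 0.51   -0.0984  0.0621] F [ 0.1  0.1 -1.7] w 0.0317 shift [-0.0023  0.0153  0.0008] rot [-0.02 -0.06  0.26] q7 [ 0.66  0.32 -0.64  1.89  0.23  0.99  0.04]
```

View pics/j_s.png

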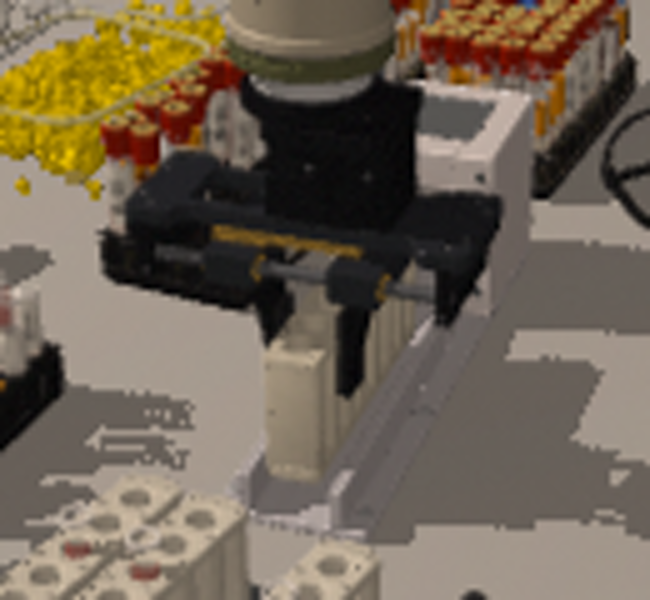

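View pics/j_t.png

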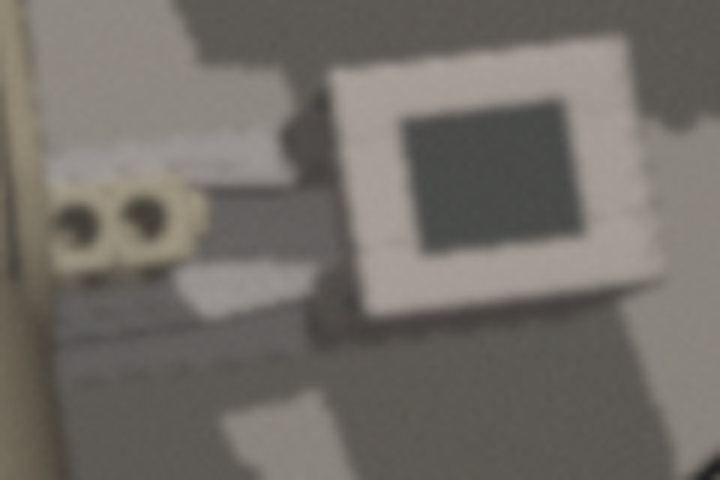

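Call:
{"op": "arm_command", "data": {
  "deltas": [-0.002, 0.003, 0, 0, 0, 0.2, -0.002, 0.006, 0, 0, 0, 0.2, -0.002, 0.009, 0, 0, 0, 0.2, -0.002, 0.012, 0, 0, 0, 0.2, -0.002, 0.0135, 0, 0, 0, 0.2, -0.002, 0.015, 0, 0, 0, 0.2, -0.002, 0.015, 0, 0, 0, 0.2]
}}

```text
time: 14.08
ee_pos: [0.5084, -0.0987, 0.0475]
eef_rot: [-0.706, -0.041, 0.04, 0.706]
ft_force: [-0.1, 0.4, -1.2]
width: 0.0317
```

Run:
```python
from h import *
L,E,c=np.load("p.npy")
g=w(L,[[0,.133,0]])[0];goto([g[0],g[1],.0467],L[2])
```

```text
t 14.075 pos [ 0.5084 -0.0987  0.0475] F [-0.1  0.4 -1.2] w 0.0317 shift [-0.0006  0.0008  0.0009] rot [ 0.   -0.06  0.09] q7 [ 0.66  0.34 -0.63  1.9   0.24  0.97  0.03]
```

Still about a millimetre up. Lower a little more, then open.

Call:
{"op": "arm_command", "data": {
  "deltas": [0, 0.001, 0, 0, 0, 0, 0, 0.0015, 0, 0, 0, 0, 0, 0.0015, 0, 0, 0, 0]
}}

```text
time: 14.45
ee_pos: [0.5086, -0.0987, 0.0466]
eef_rot: [0.706, 0.041, -0.04, -0.706]
ft_force: [-1.9, 0.1, 5.8]
width: 0.0321
```

Call:
{"op": "arm_command", "data": {
  "deltas": [0, 0, 0, 0, 0, 0, 0, 0, 0, 0, 0, 0, 0, 0, 0, 0, 0, 0, 0, 0, 0, 0, 0, 0],
  "hand": 0.75
}}

```text
time: 14.95
ee_pos: [0.5084, -0.0987, 0.046]
eef_rot: [-0.706, -0.041, 0.04, 0.706]
ft_force: [-0.0, 0.9, -0.3]
width: 0.0616
```

Run:
```python
from h import *
L,E,c=np.load("p.npy")
g=w(L,[[0,.133,0]])[0];goto([g[0],g[1],.0467],L[2])
```

```text
t 14.95 pos [ 0.5084 -0.0987  0.046 ] F [-0.   0.9 -0.3] w 0.0616 shift [-0.0006 -0.0007  0.0009] rot [ 0.   -0.06  0.1 ] q7 [ 0.66  0.34 -0.63  1.91  0.24  0.97  0.03]
```

Call:
{"op": "arm_command", "data": {
  "deltas": [0, -0.01, 0, 0, 0, 0, 0, -0.03, 0, 0, 0, 0, 0, -0.06, 0, 0, 0, 0, 0, -0.09, 0, 0, 0, 0, 0, -0.09, 0.03, 0, 0, 0, 0, -0.09, 0.06, 0, 0, 0, 0, -0.09, 0.08, 0, 0, 0, 0, -0.09, 0.08, 0, 0, 0]
}}

```text
time: 15.95
ee_pos: [0.4992, -0.0178, 0.1368]
eef_rot: [0.706, 0.042, -0.04, -0.706]
ft_force: [-0.5, -0.0, -0.6]
width: 0.0656
```

Run:
```python
from h import *
L,E,c=np.load("p.npy")
g=w(L,[[0,.21,0]])[0];goto([g[0],g[1],.05],L[2])
cc=w(L,[[0,.085,0]])[0];it=[((cc[0],cc[1],L[2]),CARR,.006,(0,0,255))]
s=r.camera("scene");t=r.camera("top")
over(s,[],(200,110,330,230),5,"k_s");over(t,it,(230,145,420,250),4,"k_t");over(t,[],(230,145,420,250),4,"k_t0")
```

```text
t 15.95 pos [ 0.4992 -0.0178  0.1368] F [-0.5 -0.  -0.6] w 0.0656 shift [-0.0011  0.0868 -0.0035] rot [0.01 0.1  0.15] q7 [ 0.61  0.19 -0.72  1.87  0.14  1.13 -0.05]
```

View pics/k_s.png

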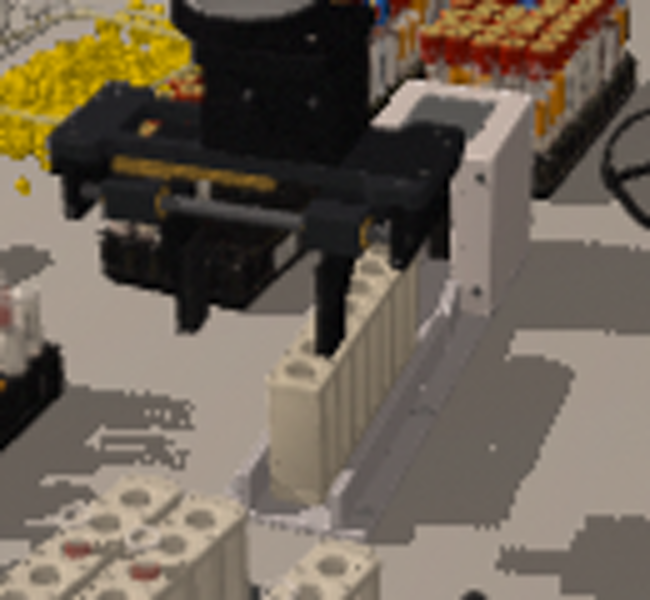

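View pics/k_t0.png

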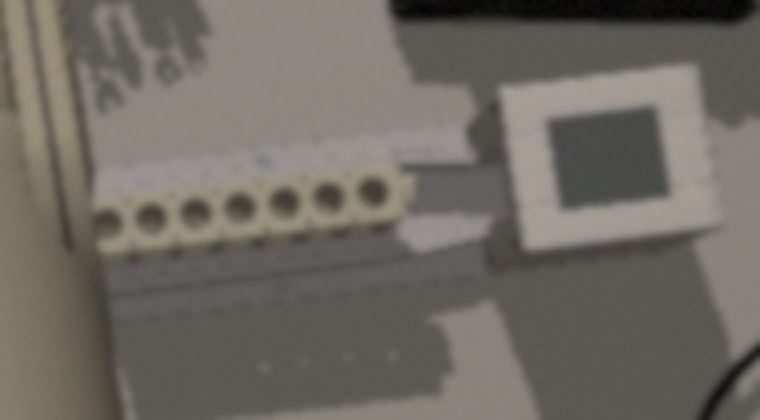

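View pics/k_t.png

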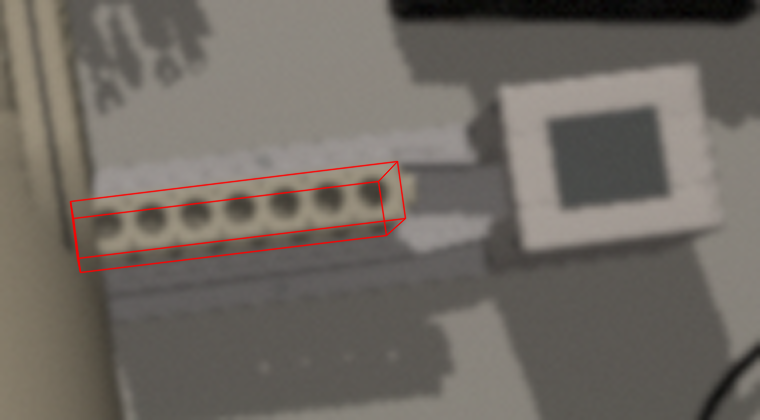

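Call:
{"op": "arm_command", "data": {
  "deltas": [-0.001, 0, -0.0, 0, 0, 0, -0.001, 0, 0, 0, 0, 0, -0.001, 0, 0, 0, 0, 0, -0.001, 0.03, 0, 0, 0, 0, -0.001, 0.06, 0, 0, 0, 0, -0.001, 0.08, 0, 0, 0, 0, -0.001, 0.087, 0, 0, 0, 0, -0.001, 0.087, 0, 0, 0, 0],
  "hand": 0,
  "grip_force": 20
}}

```text
time: 17.05
ee_pos: [0.4983, -0.0193, 0.0491]
eef_rot: [-0.706, -0.041, 0.04, 0.706]
ft_force: [-0.7, 0.5, 0.9]
width: 0.0012
```

Run:
```python
from h import *
L,E,c=np.load("p.npy")
g=w(L,[[0,.19,0]])[0];goto([g[0],g[1],.05],L[2])
s=r.camera("scene");over(s,[],(200,110,330,230),5,"l_s")
```

```text
t 17.05 pos [ 0.4983 -0.0193  0.0491] F [-0.7  0.5  0.9] w 0.0012 shift [ 0.0003 -0.0009 -0.0221] rot [-0.01 -0.06  0.09] q7 [ 0.57  0.31 -0.69  1.95  0.24  0.96 -0.13]
```

View pics/l_s.png

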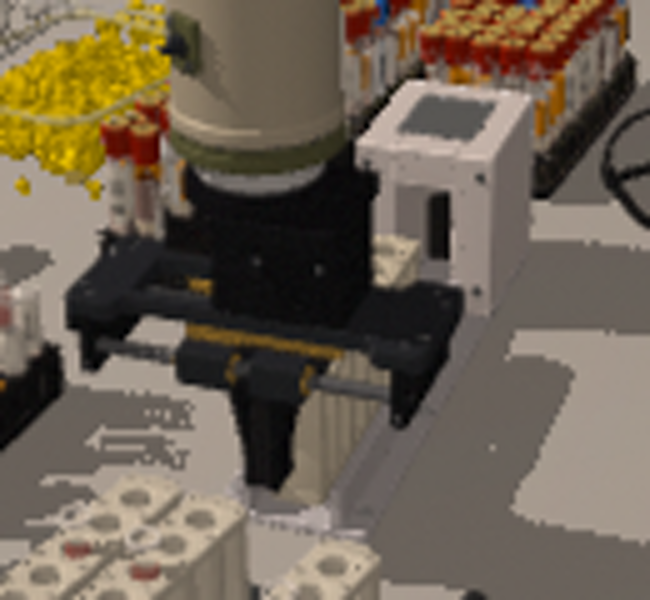

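Call:
{"op": "arm_command", "data": {
  "deltas": [0, -0.001, -0.008, 0, 0, 0, 0, -0.001, -0.014, 0, 0, 0, 0, -0.001, -0.02, 0, 0, 0, 0, -0.001, -0.026, 0, 0, 0, 0, -0.001, -0.032, 0, 0, 0, 0, -0.001, -0.04, 0, 0, 0, 0, -0.001, -0.048, 0, 0, 0, 0, -0.001, -0.055, 0, 0, 0]
}}

```text
time: 18.1
ee_pos: [0.5046, -0.0746, 0.05]
eef_rot: [-0.706, -0.041, 0.04, 0.706]
ft_force: [-0.4, 1.1, 0.7]
width: 0.0003
```

```bash
cat >> h.py <<'E'
def lanepos():
    L=np.load("p.npy")[0];st=r.read_state();d=st["ee_pos"][:2]-L[:2];c,s=np.cos(L[2]),np.sin(L[2])
    print("t",st["time"],"lane x,y",np.round([c*d[0]+s*d[1],-s*d[0]+c*d[1]],4),"z",round(st["ee_pos"][2],4),"F",np.round(st["ft_force"],1))
E
python3 - <<'E'
from h import *
lanepos();goto([.5,0,.05],np.load("p.npy")[0][2])
s=r.camera("scene");over(s,[],(200,110,330,230),5,"m_s")
t=r.camera("top");over(t,[],(230,145,420,250),4,"m_t")
E
```

```text
t 18.1 lane x,y [-0.0004  0.1565] z 0.05 F [-0.4  1.1  0.7]
t 18.1 pos [ 0.5046 -0.0746  0.05  ] F [-0.4  1.1  0.7] w 0.0003 shift [0.0039 0.     0.0746] rot [ 0.   -0.07  0.1 ] q7 [ 0.64  0.33 -0.66  1.92  0.24  0.97 -0.02]
```

View pics/m_s.png

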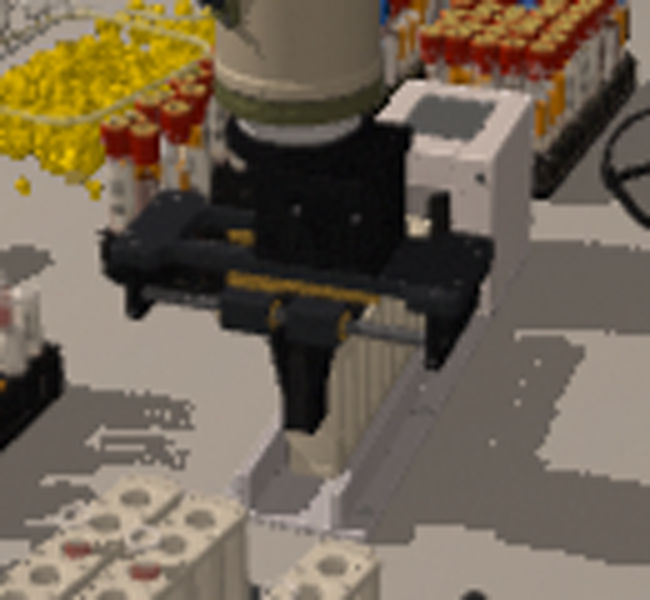

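View pics/m_t.png

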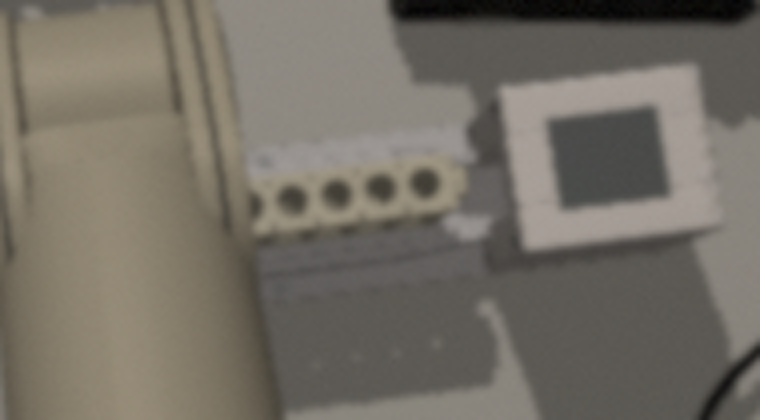

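Call:
{"op": "arm_command", "data": {
  "deltas": [0, 0, -0.006, 0, 0, 0, 0, 0, -0.012, 0, 0, 0, 0, 0, -0.018, 0, 0, 0, 0, 0, -0.024, 0, 0, 0, 0, 0, -0.029, 0, 0, 0, 0, 0, -0.034, 0, 0, 0, 0, 0, -0.038, 0, 0, 0, 0, 0, -0.042, 0, 0, 0]
}}

```text
time: 19.2
ee_pos: [0.5094, -0.1159, 0.0501]
eef_rot: [-0.706, -0.041, 0.04, 0.706]
ft_force: [0.3, 0.3, 0.2]
width: 0.0006
```

Run:
```python
from h import *
lanepos()
s=r.camera("scene");over(s,[],(200,110,330,230),5,"n_s")
t=r.camera("top");over(t,[],(230,145,420,250),4,"n_t")
```

```text
t 19.2 lane x,y [-0.0004  0.1149] z 0.0501 F [0.3 0.3 0.2]
```

View pics/n_s.png

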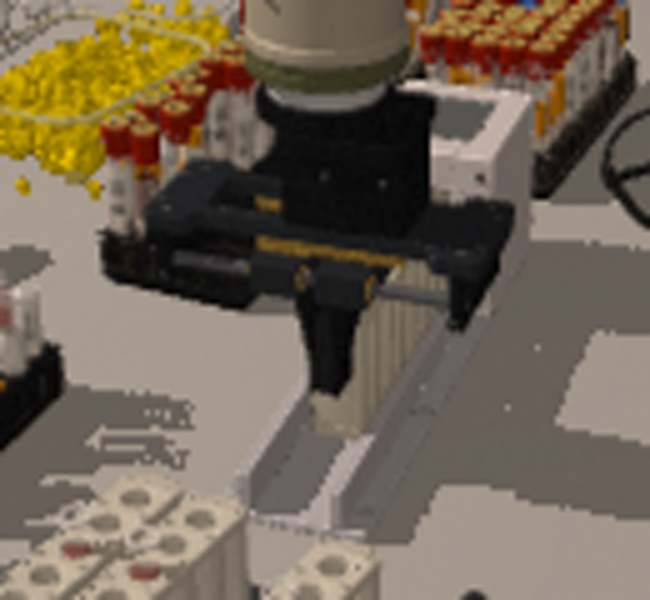

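View pics/n_t.png

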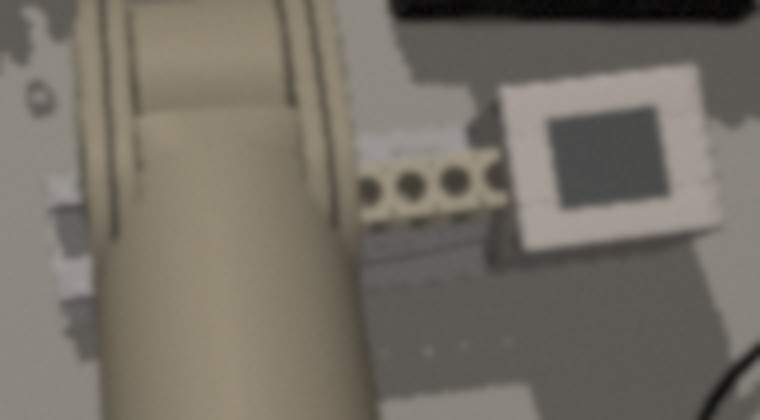

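Call:
{"op": "arm_command", "data": {
  "deltas": [0, 0, -0.003, 0, 0, 0, 0, 0, -0.006, 0, 0, 0, 0, 0, -0.008, 0, 0, 0, 0, 0, -0.01, 0, 0, 0]
}}

```text
time: 19.8
ee_pos: [0.5105, -0.1257, 0.0501]
eef_rot: [-0.706, -0.041, 0.04, 0.706]
ft_force: [-0.6, 0.7, 0.8]
width: 0.0003
```

Call:
{"op": "arm_command", "data": {
  "deltas": [0, 0, -0.002, 0, 0, 0, 0, 0, -0.004, 0, 0, 0, 0, 0, -0.006, 0, 0, 0]
}}

```text
time: 20.18
ee_pos: [0.5112, -0.1317, 0.0501]
eef_rot: [-0.706, -0.041, 0.04, 0.706]
ft_force: [-0.5, 1.3, -0.1]
width: 0.0007
```

Run:
```python
from h import *
lanepos()
```

```text
t 20.175 lane x,y [-0.0004  0.099 ] z 0.0501 F [-0.5  1.3 -0.1]
```

Call:
{"op": "arm_command", "data": {
  "deltas": [0, 0, -0.002, 0, 0, 0, 0, 0, -0.004, 0, 0, 0, 0, 0, -0.006, 0, 0, 0]
}}

```text
time: 20.55
ee_pos: [0.5119, -0.1377, 0.0501]
eef_rot: [-0.706, -0.041, 0.04, 0.706]
ft_force: [-1.1, -0.4, 1.3]
width: 0.0007
```

Call:
{"op": "arm_command", "data": {
  "deltas": [0, 0, -0.002, 0, 0, 0, 0, 0, -0.004, 0, 0, 0, 0, 0, -0.005, 0, 0, 0]
}}

```text
time: 20.92
ee_pos: [0.5124, -0.1427, 0.05]
eef_rot: [-0.706, -0.041, 0.04, 0.706]
ft_force: [-0.1, 1.4, 0.3]
width: 0.0004
```

Call:
{"op": "arm_command", "data": {
  "deltas": [0, 0, -0.0015, 0, 0, 0, 0, 0, -0.003, 0, 0, 0, 0, 0, -0.004, 0, 0, 0]
}}

```text
time: 21.3
ee_pos: [0.5129, -0.1466, 0.05]
eef_rot: [-0.706, -0.041, 0.04, 0.706]
ft_force: [0.4, 0.9, 0.9]
width: 0.0007
```

Call:
{"op": "arm_command", "data": {
  "deltas": [0, 0, -0.0015, 0, 0, 0, 0, 0, -0.003, 0, 0, 0, 0, 0, -0.004, 0, 0, 0]
}}

```text
time: 21.68
ee_pos: [0.5133, -0.1506, 0.0501]
eef_rot: [-0.706, -0.041, 0.04, 0.706]
ft_force: [-1.5, 1.6, 1.4]
width: 0.0001
```

Run:
```python
from h import *
lanepos()
s=r.camera("scene");over(s,[],(200,110,330,230),5,"q_s")
```

```text
t 21.675 lane x,y [-0.0004  0.08  ] z 0.0501 F [-1.5  1.6  1.4]
```

View pics/q_s.png

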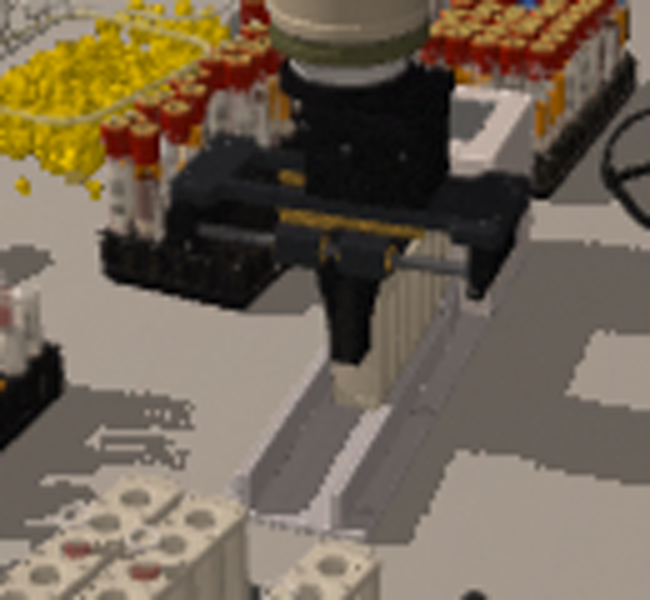

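Call:
{"op": "arm_command", "data": {
  "deltas": [0, 0, -0.0015, 0, 0, 0, 0, 0, -0.003, 0, 0, 0, 0, 0, -0.004, 0, 0, 0]
}}

```text
time: 22.1
ee_pos: [0.5138, -0.1546, 0.05]
eef_rot: [-0.706, -0.041, 0.04, 0.706]
ft_force: [-0.6, 0.6, 0.5]
width: 0.0004
```

Call:
{"op": "arm_command", "data": {
  "deltas": [0, 0, -0.0015, 0, 0, 0, 0, 0, -0.003, 0, 0, 0, 0, 0, -0.004, 0, 0, 0]
}}

```text
time: 22.48
ee_pos: [0.5143, -0.1586, 0.05]
eef_rot: [-0.706, -0.041, 0.04, 0.706]
ft_force: [-0.4, 0.9, -0.2]
width: 0.0006
```

Call:
{"op": "arm_command", "data": {
  "deltas": [0, 0, -0.0015, 0, 0, 0, 0, 0, -0.003, 0, 0, 0, 0, 0, -0.004, 0, 0, 0]
}}

```text
time: 22.85
ee_pos: [0.5147, -0.1612, 0.05]
eef_rot: [-0.705, -0.041, 0.04, 0.706]
ft_force: [-1.0, 5.9, 2.2]
width: 0.0007
```

Call:
{"op": "arm_command", "data": {
  "deltas": [0, 0, -0.0015, 0, 0, 0, 0, 0, -0.003, 0, 0, 0, 0, 0, -0.004, 0, 0, 0]
}}

```text
time: 23.22
ee_pos: [0.5151, -0.165, 0.05]
eef_rot: [-0.705, -0.041, 0.04, 0.706]
ft_force: [-1.7, 5.9, 1.6]
width: 0.0002
```

Call:
{"op": "arm_command", "data": {
  "deltas": [0, 0, -0.001, 0, 0, 0, 0, 0, -0.002, 0, 0, 0, 0, 0, -0.003, 0, 0, 0, 0, 0, -0.004, 0, 0, 0, 0, 0, -0.005, 0, 0, 0, 0, 0, -0.005, 0, 0, 0]
}}

```text
time: 23.98
ee_pos: [0.5157, -0.1701, 0.05]
eef_rot: [-0.705, -0.041, 0.04, 0.706]
ft_force: [-0.7, 4.8, 1.8]
width: 0.0006
```

Call:
{"op": "arm_command", "data": {
  "deltas": [0, 0, -0.001, 0, 0, 0, 0, 0, -0.002, 0, 0, 0, 0, 0, -0.003, 0, 0, 0]
}}

```text
time: 24.35
ee_pos: [0.516, -0.1729, 0.05]
eef_rot: [-0.705, -0.041, 0.04, 0.706]
ft_force: [-1.4, 5.9, 1.6]
width: 0.0004
```

Call:
{"op": "arm_command", "data": {
  "deltas": [0, 0, -0.001, 0, 0, 0, 0, 0, -0.002, 0, 0, 0]
}}

```text
time: 24.6
ee_pos: [0.5163, -0.1749, 0.05]
eef_rot: [-0.705, -0.041, 0.04, 0.707]
ft_force: [-1.1, 8.8, 2.4]
width: 0.0003
```

Call:
{"op": "arm_command", "data": {
  "deltas": [0, 0, -0.001, 0, 0, 0, 0, 0, -0.0015, 0, 0, 0]
}}

```text
time: 24.85
ee_pos: [0.5163, -0.175, 0.0499]
eef_rot: [-0.705, -0.041, 0.041, 0.707]
ft_force: [-2.1, 12.3, 4.4]
width: 0.0008
```

Call:
{"op": "arm_command", "data": {
  "deltas": [0, 0, -0.001, 0, 0, 0, 0, 0, -0.0015, 0, 0, 0]
}}

```text
time: 25.1
ee_pos: [0.5164, -0.1751, 0.0499]
eef_rot: [-0.704, -0.042, 0.041, 0.708]
ft_force: [-4.2, 15.9, 5.9]
width: 0.0006
```

Call:
{"op": "arm_command", "data": {
  "deltas": [0, 0, 0.003, 0, 0, 0, 0, 0, 0.006, 0, 0, 0, 0, 0, 0.012, 0, 0, 0, 0, 0, 0.025, 0, 0, 0, 0, 0, 0.05, 0, 0, 0, 0, 0, 0.08, 0, 0, 0, 0, -0.04, 0.1, 0, 0, 0, 0, -0.09, 0.12, 0, 0, 0]
}}

```text
time: 26.1
ee_pos: [0.5017, -0.0585, 0.1404]
eef_rot: [-0.706, -0.041, 0.041, 0.706]
ft_force: [1.3, 1.0, 0.4]
width: 0.0006
```

Run:
```python
from h import *
lanepos()
s=r.camera("scene");over(s,[],(200,110,330,230),5,"r_s");over(s,[],(130,90,340,320),2.5,"r_s2")
t=r.camera("top");over(t,[],(230,145,420,250),4,"r_t");over(t,[],(70,130,430,270),2.2,"r_t2")
```

```text
t 26.1 lane x,y [-0.0014  0.1728] z 0.1404 F [1.3 1.  0.4]
```

View pics/r_s.png

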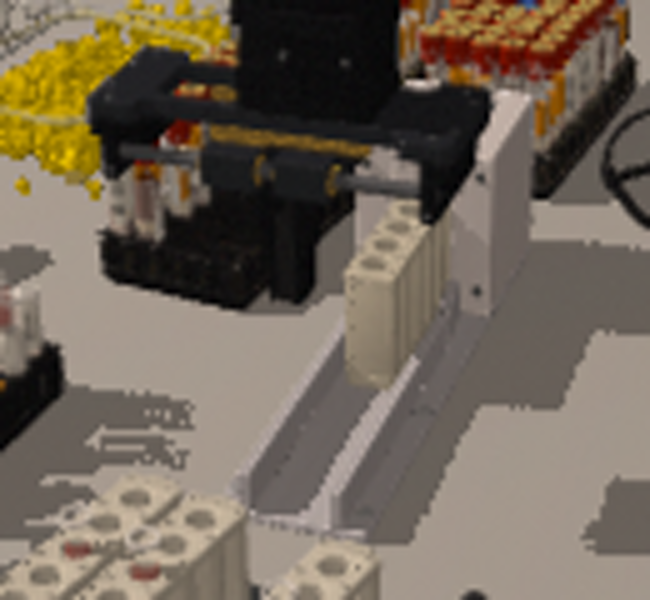

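View pics/r_t.png

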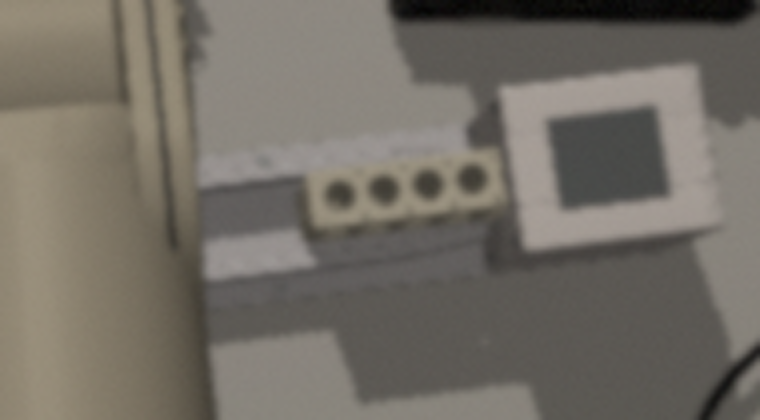

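View pics/r_s2.png

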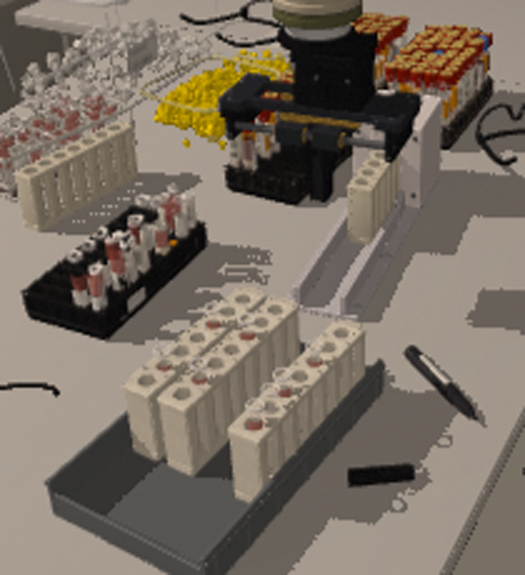

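Run:
```python
from h import *
t=r.camera("top");L=np.load("p.npy")[0]
u=(np.array([(340,194),(384,188),(428,183),(472,179)])+.5)/4-.5+[230,145]
X=deproj(t,u,.084)[:,:2]-L[:2];c,s=np.cos(L[2]),np.sin(L[2])
Y=np.c_[c*X[:,0]+s*X[:,1],-s*X[:,0]+c*X[:,1]];print(np.round(Y,4),"centre y",Y[:,1]-.0735+.0245*np.arange(4), "yaw rel",-np.polyfit(Y[:,1],Y[:,0],1)[0])
```

```text
[[ 0.0019  0.0281]
 [ 0.0023  0.0037]
 [ 0.0021 -0.0207]
 [ 0.0013 -0.0449]] centre y [-0.04540213 -0.0453135  -0.04516041 -0.04493777] yaw rel -0.007799229008934861
```

Run:
```python
from bench import r
print(r.close_job(), r.read_state()["time"])
```

```text
the job is handed in; nothing more can be done
the job is handed in; nothing more can be done
```

The empty carrier is standing in the lane, pushed into the slot until the stop reached its hard end. I handed the job in at about 26 s; the hand-in returned no verdict.

**What I did**
- The empty carrier was the second one from the robot. I slid it about 67 mm along the crate from its -y end, gripped the part sticking out, and lifted it clear.
- I set it down in the lane with its centre at about y = +85 mm, let go, and pushed it in from behind with the fingers shut.

**Feeling for the end**
- The stop began to yield after roughly 85 mm of slow pushing, at about 5–6 N.
- After another 14–16 mm the tool stalled, moving 0.1 mm while the force rose from 9 to 16 N. That is about half the 30 N ramming limit. I then backed straight off.

**Last checks**
- **Carrier in the lane:** its centre is at about y = -45 mm, 2 mm off the centre line, and turned 0.008 rad from the lane. Its front is about 79 mm inside the slot, within the 55–85 mm home range. The upright stance is judged by eye from the pictures.
- **Loaded carriers:** by eye in the scene picture, all three stand upright in the crate where they were. I did not re-measure them.
- **Robot:** it is clear of everything, and the force reading at rest is only noise.

**What was uncertain**
- The stop's own travel could not be seen, so "home" rests on the felt hard end only.
- The scene camera's overlays sat about 2 pixels (roughly 3–5 mm) off the picture, so I relied on the top camera. That error was the same for the lane and the carrier, so it did not affect how they lined up.

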